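Unload the soap pressing jig

TASK

Unload the soap jig: first lift off every U-clamp and hang it astride the bar of the drying rail, level and settled between the posts. Then push the T-handle fully home on the keeper's square spindle and turn it about a quarter turn clockwise, so that the keeper swings towards the robot clear of the soap; leave the handle on the spindle. Then stand every soap block upright and wholly on the curing board, at least a finger's width apart, without knocking a block over or disturbing the other things on the bench.

Things in the scene. Friction and masses are not known exactly. Their poses are not given: they have to be found in the camera images.
- keeper (a joint): angle of the flat steel keeper arm on the jig, rad: about 0 while it lies along the jig over the soap blocks, growing as it turns clockwise seen from above, its free end swinging towards the robot; end stop at 1.75. It stays where it is left (friction about 0.12 N m). It passes 4 mm above the blocks, so they cannot be lifted before it is swung away, and it cannot swing while U-clamps straddle it.
- spindle_seat (a point): shoulder at the foot of the keeper's upright square spindle, on the keeper's pivot axis, 74 mm above the bench. Turns with the keeper: its own axes are the sides of the square, z up, and the keeper arm runs from it along its -y (16 mm wide, 8 mm thick, top face 2 mm below the seat, its end 268 mm from the axis). The spindle rises 30 mm from the seat: 14 mm square for 25 mm, then a 9 mm square tip 5 mm high.
- jig: pressing jig, fixed to the bench: wooden base plate 150 (x) x 290 (y) x 10 mm thick, its underside on the bench; the origin is at the underside, 100 mm from the plate end away from the spindle. Soap blocks stand in one row along its y between two fences 62 mm apart inside and 74 mm outside, whose tops are 28 mm above the bench. The keeper's spindle post (40 mm diameter) is 165 mm from the origin along +y; blocks and clamps sit around y = +62, 0 and -62 mm.
- rail: steel drying rail, fixed: round horizontal bar of 14 mm diameter along its own y, on two posts 280 mm apart (feet 50 mm across); origin on the bench under the middle of the bar.
- rail_mid (a point): middle of the bar's axis, 150 mm above the bench; y along the bar, z up.
- board: low wooden curing board, fixed, 120 (x) x 250 (y) mm, its top 18 mm above its origin, which is on the bench under its centre.
- handle: T-handle: square steel hub 50 x 50 x 30 mm, with a square bore 16 mm wide and 30 mm deep, open below, its sides parallel to the hub's sides; on the hub lies a wooden cross-bar 80 mm long along its x, 18 mm wide, from 30 to 58 mm above the underside. Origin: centre of the underside, on the bore's axis; z up. Fits the spindle in any of four quarter-turn positions, with about 8 degrees of rotational play. 0.25 kg.
- clamp0: steel U-clamp, an upside-down U with a roof-shaped crown, standing on its two legs across the jig (may be absent). 120 mm wide over the legs along its x (104 mm inside), 36 mm wide along its y, legs 82 mm high; on the crown a grip tab 30 (x) x 14 (y) mm, from 100 to 138 mm above the feet. Origin: midway between the feet, at their underside; z up. About 0.3 kg.
- clamp0_ridge (a point): point under the crown of clamp0 where its two slopes meet, 97 mm above the feet, in the middle: the bar settles here when the clamp hangs, this point then being about 7 mm above the bar's axis. None if absent.
- clamp1: steel U-clamp, an upside-down U with a roof-shaped crown, standing on its two legs across the jig (may be absent). 120 mm wide over the legs along its x (104 mm inside), 36 mm wide along its y, legs 82 mm high; on the crown a grip tab 30 (x) x 14 (y) mm, from 100 to 138 mm above the feet. Origin: midway between the feet, at their underside; z up. About 0.3 kg.
- clamp1_ridge (a point): point under the crown of clamp1 where its two slopes meet, 97 mm above the feet, in the middle: the bar settles here when the clamp hangs, this point then being about 7 mm above the bar's axis. None if absent.
- clamp2: steel U-clamp, an upside-down U with a roof-shaped crown, standing on its two legs across the jig (may be absent). 120 mm wide over the legs along its x (104 mm inside), 36 mm wide along its y, legs 82 mm high; on the crown a grip tab 30 (x) x 14 (y) mm, from 100 to 138 mm above the feet. Origin: midway between the feet, at their underside; z up. About 0.3 kg.
- clamp2_ridge (a point): point under the crown of clamp2 where its two slopes meet, 97 mm above the feet, in the middle: the bar settles here when the clamp hangs, this point then being about 7 mm above the bar's axis. None if absent.
- block0: yellow soap block, 56 (x) x 48 (y) x 50 mm high, about 0.16 kg; origin at the centre of its underside, z up (may be absent).
- block1: yellow soap block, 56 (x) x 48 (y) x 50 mm high, about 0.16 kg; origin at the centre of its underside, z up (may be absent).
- block2: yellow soap block, 56 (x) x 48 (y) x 50 mm high, about 0.16 kg; origin at the centre of its underside, z up (may be absent).
- mug: white mug, 76 mm across, 90 mm high; a bystander, not to be disturbed. Origin at its underside.
- jar: amber jar, 64 mm across, 90 mm high; a bystander, not to be disturbed. Origin at its underside.
- offcut: soap offcut, 75 x 50 x 25 mm; a bystander, not to be disturbed. Origin at its underside.
- brush: brush lying flat, 180 mm long; a bystander, not to be disturbed. Origin at its underside.
- gauge: aluminium bar, 90 x 30 x 20 mm; a bystander, not to be disturbed. Origin at its underside.
Not all that is in view belongs to the job. What is shaped like the handle but red is not meant.

How it is judged:
By the outcome, as a careful person would: the job done as asked, in the order asked, and still so for the second after the job is handed in, with the robot touching nothing.
Of clamp0, clamp1, clamp2 only 2 to 3 are there at a start; the rules pass over those that are not, and their reading is None.
Of block0, block1, block2 only 2 to 3 are there at a start; the rules pass over those that are not, and their reading is None.
At some moment in a run one of handle, block0, block1, block2 may be knocked a few centimetres aside while the robot is not near it.
Once in a run the grip may slacken for a moment while it holds something.
It also fails if it takes over 210 s, if anything falls off the work surface, if the arm or the gripper's body presses on something with over 40 N, if the wrist force passes 120 N, or if a joint passes its speed limit or range.

ROBOT

A 6-joint arm with a two-finger parallel gripper is mounted at the origin on the work surface. World frame = base frame: x ahead of the robot, y to its left, z up, the work surface at z = 0. Lengths are in m, angles in rad, forces in N, time in s.
With the tool pointing down it reaches from about 0.3 to 0.825 m from the base axis. Payload 5.4 kg.
Tool frame: the origin (TCP) lies at the very end of the fingers, on their centre line; the grasp point (between the pads) lies 19 mm behind it (hold_point_z is the z of the grasp point in the tool frame, in m); z points along the fingers, y is the line along which they close (so a half turn about z gives the same grasp; the last joint's range is limited). The gripper opens to 92 mm and grips with 3 to 60 N. Pads are 20 mm wide; open, the fingers measure 128 mm over their backs; the gripper's body (75 mm by 189 mm) begins 69 mm behind the grasp point.
Start: joints at [0.911, 0.158, 1.597, -0, 1.386, -0.21], TCP at [0.25, 0.518, 0.215] pointing down, gripper open.
Joint ranges: [-2.91, 2.91], [-0.94, 2.29], [0.18, 2.7], [-1.29, 4.43], [0.17, 2.64], [-3, 3]. Speed limits (rad/s): [2.57, 2.57, 3.14, 3.14, 3.14, 3.14].

INTERFACE

Orientations are given as a unit quaternion [x, y, z, w].
In Python, from cell import observe, read_camera, camera_model, close_job, hold_point_z gives the robot as it stands.
- The arm moves only by the tool step_arm, never from a script. Its argument "motion" is a list of rows, each a list of 3 entries, a list of its own where there are three numbers: the shift along the tool's x, y, z as a fraction of full scale, then the turn, a rotation vector about the tool's x, y, z as a fraction of full scale, then the opening, from 0 (shut) to 1 (fully open). A call has 1 to 10 rows; each row shifts and turns the commanded pose from where the row before left it, along the tool's axes as they then stand; what a row does not reach is not made up. Full scale, the value 1, is 0.025 m for a shift and 90 degrees for a turn. A row lasts 1/10 s, in which the tool goes at most 50 mm and 8.59 degrees, less where a joint would pass 70% of its speed; a pose out of reach is approached as far as the arm can. A call with a number of a shift or a turn outside -1 to 1 is refused whole. A call with a gripper value outside its range is refused whole. The fingers move at their own pace and stop on an object; "squeeze" is the grip in N (left out, the last holds). Time passes only in rows, so rows that do not move let the fingers close. It gives the time, the measured TCP pose, the force, the opening and the grip force at its end, in the units of the state.
- observe(): the state, without advancing time (a new reading comes with each control period).
- read_camera(name): name is "side" or "top" or "wrist"; returns (picture, depth): 384x512x3 uint8, blue, green, red; 384x512 float32, m along the optical axis (not along the pixel's ray), 0 where there is no reading.
- camera_model(name): a dict with "intrinsics" (3x3 intrinsics, pixels), "rvec" (rotation vector, rad) and "tvec" (3), from world to camera coordinates, as OpenCV has them; the wrist camera has in their place "tool_from_camera" (4x4, takes a point from camera to tool coordinates, whose origin is the TCP and whose axes are the flange's). Camera axes: x right, y down, z forward; pixel columns grow to the right and rows downward; lengths in m; the calibration is good to about 2 mm. A picture is of the moment at which its call begins: read the wrist's pose just before it. camera_model takes no time and is no camera call.
- close_job(): hands the job in; it is judged then, once.
The state is a dict: "t": time; "joint_pos": joint angles; "joint_vel": joint speeds; "joint_efforts": joint torques, N m; "eef_pos": TCP position; "orientation": TCP orientation; "force": force on the tool from outside, world axes, zero at the start; "ft_torque": the same for the moment, N m; "finger_gap": opening from 0.0 (shut) to 1.0 (fully open); "grasp_force": force on a finger pad.
Only numpy, scipy, OpenCV 4.12 (cv2) and the standard library are available. Lean on these libraries where they do the work, as an engineer would, in place of code of your own. Each camera call takes 0.05 s, during which the arm holds its last target. There are 200 camera calls.

## Working session

There is one attempt and no reset: what is moved stays moved. The work goes in short steps, Python scripts to look and compute and a tool call to move; the robot and the scene stay as the last step left them, time stands still between calls to the robot, and variables do not carry over. Pictures are saved under pics/ and viewed, at most 14 in all, crops included, and the job is handed in when it is done.

Besides the shell and the picture viewer there is one more tool, called in YAML: its name, and indented under it one key for each argument. step_arm: Moves the arm, as the interface text tells. Shift numbers are shares of 0.025 m and turn numbers shares of 90 degrees, none past 1 either way. Its arguments: {"type":"object","properties":{"motion":{"type":"array"},"squeeze":{"type":"number"}},"required":["motion"]}

```bash
ls; mkdir -p pics
python3 - <<'E'
from cell import *
import cv2,numpy as np
s=observe(); print(s['t'],s['eef_pos'],s['orientation'],s['finger_gap'],s['joint_pos'],hold_point_z)
for n in ['top','side']:
    p,d=read_camera(n); np.savez('%s0.npz'%n,p=p,d=d); cv2.imwrite('pics/%s0.png'%n,p); m=camera_model(n); print(n,m)
print(camera_model('wrist'))
E
```

```text
pics
0.0 [0.24962928 0.51729328 0.21361301] [ 2.23006981e-01  9.74816386e-01 -8.62772438e-04 -3.94618762e-04] 0.9994946410213394 [ 9.10902628e-01  1.59076264e-01  1.59821352e+00 -1.16155787e-05
  1.38620031e+00 -2.10095250e-01] -0.0187
top {'intrinsics': array([[374.13385126,   0.        , 252.25782685],
       [  0.        , 374.13385126, 195.34500465],
       [  0.        ,   0.        ,   1.        ]]), 'rvec': array([ 2.10158043, -2.14947578,  0.16127649]), 'tvec': array([0.05068419, 0.52132317, 1.1883637 ])}
side {'intrinsics': array([[439.96792726,   0.        , 262.66071444],
       [  0.        , 439.96792726, 194.38082256],
       [  0.        ,   0.        ,   1.        ]]), 'rvec': array([ 2.34320679, -0.17096649,  0.05302993]), 'tvec': array([-0.48649587,  0.14654542,  1.45653179])}
{'intrinsics': array([[300.06002784,   0.        , 260.028835  ],
       [  0.        , 300.06002784, 191.11649924],
       [  0.        ,   0.        ,   1.        ]]), 'tool_from_camera': array([[-8.73412752e-05, -9.62750534e-01, -2.70391200e-01,
         7.58673369e-02],
       [ 9.99999967e-01, -1.48878034e-04,  2.07074546e-04,
        -4.84318438e-04],
       [-2.39616440e-04, -2.70391173e-01,  9.62750516e-01,
        -1.69658614e-01],
       [ 0.00000000e+00,  0.00000000e+00,  0.00000000e+00,
         1.00000000e+00]])}
```

View pics/top0.png

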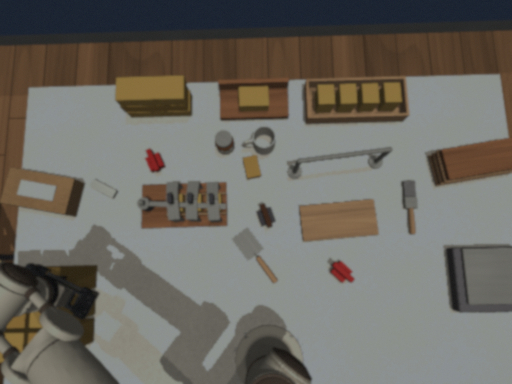

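View pics/side0.png

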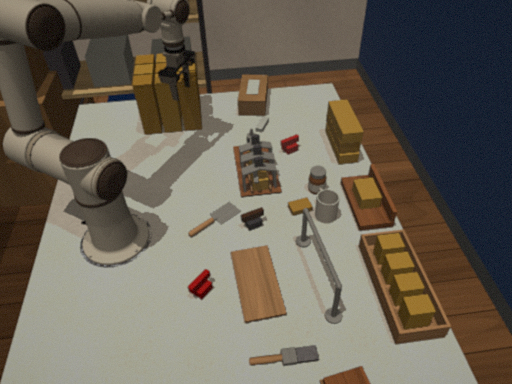

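Top view: jig with three clamps at (173/193/213, 200), spindle at (145,203), rail bar (290–390, 155), board (338,220). Handle candidates: the dark/wooden T at (265,215), and red lookalikes at (154,160) and (341,271). By the description the dark one is right; I'll check it in a crop.

```bash
cat > h.py <<'E'
import numpy as np,cv2
from cell import *
from scipy.spatial.transform import Rotation as R
def cam(n,s=None):
    m=camera_model(n);K=m['intrinsics']
    if n=='wrist':
        T=np.eye(4);T[:3,:3]=R.from_quat(s['orientation']).as_matrix();T[:3,3]=s['eef_pos'];T=T@m['tool_from_camera'];return K,T[:3,:3],T[:3,3]
    M=cv2.Rodrigues(m['rvec'])[0];return K,M.T,-M.T@m['tvec']
def cloud(d,c):
    K,M,o=c;v,u=np.indices(d.shape)
    r=np.stack([(u-K[0,2])/K[0,0],(v-K[1,2])/K[1,1],np.ones(d.shape)],-1)*d[...,None]
    return r@M.T+o
def ray(uv,z,c):
    K,M,o=c;uv=np.atleast_2d(uv).astype(float)
    r=np.c_[(uv-K[:2,2])/[K[0,0],K[1,1]],np.ones(len(uv))]@M.T
    return o+r*((z-o[2])/r[:,2])[:,None]
def proj(P,c):
    K,M,o=c;q=(np.atleast_2d(P)-o)@M@K.T;return q[:,:2]/q[:,2:]
def rect(pts):
    (c,(w,h),a)=cv2.minAreaRect((np.asarray(pts)[:,:2]*1000).astype(np.float32));return np.round(c,1),round(w,1),round(h,1),round(a,1)
def comps(mask,P,mn=20):
    n,l,st,_=cv2.connectedComponentsWithStats(mask.astype(np.uint8))
    for i in range(1,n):
        if st[i,4]>=mn:
            q=P[l==i];yield st[i],q
E
python3 - <<'E'
from h import *
f=np.load('top0.npz');p,d=f['p'],f['d'];c=cam('top');P=cloud(d,c)
print('axes: cam pos',c[2]); 
tb=P[(d>0)&(abs(P[...,2])<.02)];print('table z med',np.median(tb[:,2]),tb[:,2].std())
hsv=cv2.cvtColor(p,cv2.COLOR_BGR2HSV)
# clamps tabs: z>0.118 in jig roi
roi=np.zeros(d.shape,bool);roi[170:240,130:240]=1
for lo,hi in [(.122,.16),(.085,.122),(.07,.115)]:
  print(lo)
  for st,q in comps(roi&(P[...,2]>lo)&(P[...,2]<hi),P,6): print(st,q.mean(0).round(4),rect(q),q[:,2].max().round(3))
print('jig plate',[ (st,rect(q)) for st,q in comps(roi&(P[...,2]>.006)&(P[...,2]<.018),P,100)])
roi=np.zeros(d.shape,bool);roi[190:240,250:285]=1
for lo,hi in [(.005,.1),(.04,.1)]:
  print('handle',[(st,q.mean(0),rect(q),q[:,2].max()) for st,q in comps(roi&(P[...,2]>lo)&(P[...,2]<hi),P,15)])
roi=np.zeros(d.shape,bool);roi[185:255,290:395]=1
print('board',[(st,q.mean(0),rect(q)) for st,q in comps(roi&(P[...,2]>.010)&(P[...,2]<.03),P,100)])
roi=np.zeros(d.shape,bool);roi[135:190,275:410]=1
print('bar',[(st,q.mean(0),rect(q)) for st,q in comps(roi&(P[...,2]>.12)&(P[...,2]<.18),P,30)])
g=np.hstack([cv2.resize(p[160:250,125:245],None,fx=4,fy=4,interpolation=cv2.INTER_CUBIC),cv2.resize(p[180:270,235:295],None,fx=4,fy=4,interpolation=cv2.INTER_CUBIC)])
cv2.imwrite('pics/crop1.png',g)
E
```

```text
axes: cam pos [0.31542717 0.02030427 1.25962235]
table z med -1.0923716560196084e-06 0.004289720106756098
0.122
[167 193   7  11  68] [0.503  0.2881 0.1428] (array([504.1, 289.5]), 29.1, 14.3, 1.9) 0.153
[187 193   7  11  64] [0.5025 0.2266 0.1428] (array([503.3, 228. ]), 14.0, 29.8, 88.4) 0.153
[209 193   6  11  59] [0.4993 0.1613 0.1443] (array([500.1, 161.8]), 29.4, 13.6, 1.5) 0.153
0.085
[166 181  15  39 383] [0.5008 0.2879 0.1024] (array([504.9, 290.1]), 122.0, 38.2, 3.6) 0.121
[186 181  14  39 393] [0.5013 0.2267 0.1024] (array([504.5, 227.8]), 36.4, 122.9, 87.5) 0.119
[207 182  13  38 383] [0.4976 0.1617 0.1026] (array([501.2, 162.4]), 121.0, 36.0, 2.0) 0.119
[139 200   5   5  25] [0.5002 0.3896 0.099 ] (array([500.5, 390. ]), 13.1, 12.7, 1.0) 0.108
0.07
[ 137  181   89   40 1431] [0.4985 0.2421 0.0968] (array([504.9, 268.3]), 285.0, 124.4, 88.3) 0.115
jig plate [(array([142, 184,  25,  18, 356], dtype=int32), (array([545.6, 375. ]), 84.5, 60.0, 89.7)), (array([142, 207,  86,  22, 856], dtype=int32), (array([462.1, 270.1]), 70.9, 287.7, 0.5))]
handle [(array([257, 203,  19,  25, 294], dtype=int32), array([ 0.45393582, -0.00405775,  0.04253882]), (array([454.8,  -4.3]), 79.3, 49.8, 17.9), np.float64(0.06321283787984733))]
handle [(array([260, 203,  13,  25, 140], dtype=int32), array([ 0.45395211, -0.00436963,  0.05699938]), (array([454.8,  -4.4]), 79.2, 17.9, 18.1), np.float64(0.06321283787984733))]
board [(array([ 300,  199,   79,   43, 2719], dtype=int32), array([ 0.43707096, -0.24517049,  0.01799331]), (array([ 437.8, -245.8]), 120.3, 250.7, 4.0))]
bar [(array([296, 147,  97,  19, 465], dtype=int32), array([ 0.62109811, -0.24442063,  0.1541584 ]), (array([ 622.3, -245.4]), 15.2, 294.8, 6.1))]
```

View pics/crop1.png

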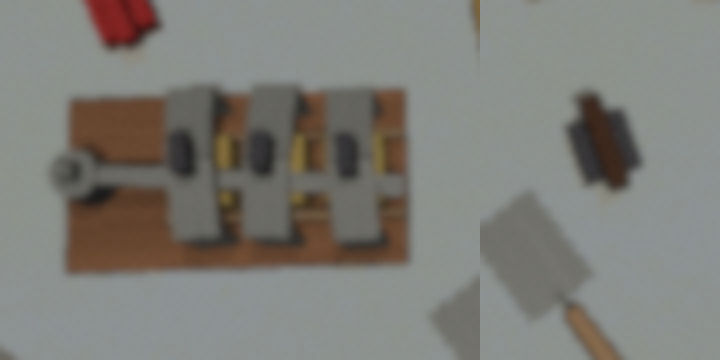

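Crop: three clamps with dark tabs and yellow blocks between them, the square spindle at the left, and on the right a dark steel hub with a brown wooden cross-bar. That is the wanted handle (265,215). Now a move helper.

```bash
cat >> h.py <<'E'
def go(t,yawy=None):
    """needed turn (tool z) then shift in tool axes after the turn, full-scale units; yawy = yaw deg of tool y axis (mod 180)"""
    s=observe();M=R.from_quat(s['orientation']).as_matrix();cur=np.degrees(np.arctan2(M[1,1],M[0,1]))
    dy=0 if yawy is None else (yawy-cur+90)%180-90
    y=np.radians(cur+dy);T=np.array([[np.sin(y)*-1,np.cos(y),0],[np.cos(y),np.sin(y),0],[0,0,-1]])
    tl=R.from_matrix(M.T@R.from_euler('z',dy,degrees=True).as_matrix().T@T).as_rotvec(degrees=True) if 0 else None
    print('t %.1f'%s['t'],'pos',s['eef_pos'].round(4),'yawy %.1f'%cur,'tiltz',M[:,2].round(4),'gap %.3f'%s['finger_gap'],'gf %.1f'%s['grasp_force'],'F',np.round(s['force'],1),'j6 %.2f'%s['joint_pos'][5])
    print('turn z total %.3f'%(-dy/90),'| shift total',(np.r_[T.T@(np.array(t)-s['eef_pos'])]/.025).round(2))
E
sed -i '/tl=R.from/d; s/np.sin(y)\*-1,np.cos(y),0\],\[np.cos(y)/-np.sin(y),np.cos(y),0],[np.cos(y)/' h.py
python3 - <<'E'
from h import *
M=R.from_quat(observe()['orientation']).as_matrix();print(M.round(3))
go([.5,.162,.2],92)
f=np.load('top0.npz');P=cloud(f['d'],cam('top'))
roi=np.zeros(f['d'].shape,bool);roi[170:240,130:240]=1
for st,q in comps(roi&(P[...,2]>.142),P,6): print(q.mean(0).round(4),rect(q))
E
```

```text
[[-0.901  0.435 -0.001]
 [ 0.435  0.901 -0.001]
 [ 0.    -0.002 -1.   ]]
t 0.1 pos [0.2496 0.5173 0.2137] yawy 64.2 tiltz [-0.001  -0.0013 -1.    ] gap 0.999 gf 0.0 F [-0.7  0.3 -1.1] j6 -0.21
turn z total -0.309 | shift total [ -9.51 -14.55   0.55]
[0.5042 0.2896 0.1471] (array([504.6, 289.1]), 14.0, 28.5, 89.7)
[0.5024 0.2281 0.1475] (array([503. , 228.7]), 12.6, 28.2, 89.6)
[0.5002 0.1622 0.1474] (array([500.1, 162.2]), 29.4, 12.8, 1.0)
```

step_arm:
  motion:
    - [[0, 0, 0], [0, 0, -0.077], 0.45]
    - [[0, 0, 0], [0, 0, -0.077], 0.45]
    - [[0, 0, 0], [0, 0, -0.077], 0.45]
    - [[0, 0, 0], [0, 0, -0.078], 0.45]
  squeeze: 50

```text
t: 0.5
eef_pos: [0.2498, 0.5175, 0.214]
orientation: [-0.02, 1.0, -0.0, -0.0]
force: [-0.5, 0.2, -1.4]
finger_gap: 0.679
grasp_force: 0.0
```

step_arm:
  motion:
    - [[-0.6, -0.9, 0], [0, 0, 0], 0.45]
    - [[-0.6, -0.9, 0], [0, 0, 0], 0.45]
    - [[-0.6, -0.9, 0], [0, 0, 0], 0.45]
    - [[-0.6, -0.9, 0], [0, 0, 0], 0.45]
    - [[-0.6, -0.9, 0], [0, 0, 0], 0.45]
    - [[-0.6, -0.9, 0], [0, 0, 0], 0.45]
    - [[-0.6, -0.9, 0], [0, 0, 0], 0.45]
    - [[-0.6, -0.9, 0], [0, 0, 0], 0.45]
    - [[-0.6, -0.9, 0], [0, 0, 0], 0.45]
    - [[-0.6, -0.9, 0], [0, 0, 0], 0.45]

```text
t: 1.5
eef_pos: [0.4081, 0.2972, 0.2142]
orientation: [-0.018, 1.0, -0.0, -0.0]
force: [1.1, 1.0, -0.7]
finger_gap: 0.456
grasp_force: 0.0
```

step_arm:
  motion:
    - [[-0.7, -1, 0.1], [0, 0, 0], 0.45]
    - [[-0.7, -1, 0.1], [0, 0, 0], 0.45]
    - [[-0.7, -1, 0.1], [0, 0, 0], 0.45]
    - [[-0.7, -1, 0.1], [0, 0, 0], 0.45]
    - [[-0.71, -0.8, 0.1], [0, 0, 0], 0.45]
    - [[0, -0.75, 0], [0, 0, 0], 0.45]
    - [[0, 0, 0], [0, 0, 0], 0.45]
    - [[0, 0, 0], [0, 0, 0], 0.45]

```text
t: 2.3
eef_pos: [0.5002, 0.1629, 0.2018]
orientation: [-0.017, 1.0, 0.0, -0.0]
force: [-1.1, -0.3, -0.6]
finger_gap: 0.453
grasp_force: 0.0
```

Run:
```python
from h import *
go([.5,.162,.117],92)
s=observe();p,d=read_camera('wrist');c=cam('wrist',s);P=cloud(d,c)
for st,q in comps((P[...,2]>.14)&(P[...,2]<.152)&(d>0),P,30): print(st,q.mean(0).round(4),rect(q))
cv2.imwrite('pics/w1.png',p)
```

```text
t 2.3 pos [0.5002 0.1629 0.2018] yawy 92.0 tiltz [-7.e-04  4.e-04 -1.e+00] gap 0.453 gf 0.0 F [-1.1 -0.3 -0.6] j6 -1.52
turn z total -0.000 | shift total [ 0.01 -0.04  3.39]
[255 187  18  39 663] [0.4993 0.1651 0.1472] (array([500.4, 165.1]), 29.9, 13.7, 2.3)
[333 194  24  38 714] [0.5027 0.2294 0.1468] (array([503.8, 230.3]), 14.4, 29.8, 87.4)
[408 197  25  38 779] [0.5034 0.2903 0.1465] (array([504.3, 291.7]), 30.2, 14.7, 4.8)
```

View pics/w1.png

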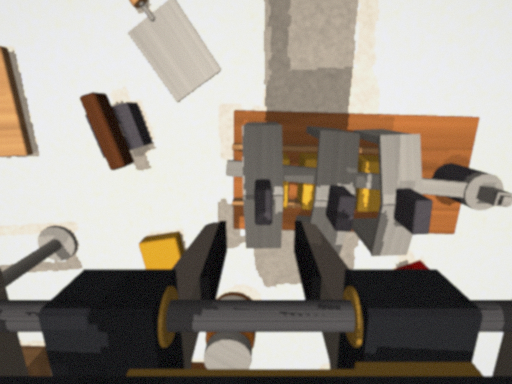

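Wrist view: the tab of the near clamp lies at (264,205), midway between the fingertips (about 220 and 300). Going down and gripping.

step_arm:
  motion:
    - [[0, 0.06, 0.8], [0, 0, 0], 0.45]
    - [[0, 0, 0.8], [0, 0, 0], 0.45]
    - [[0, 0, 0.8], [0, 0, 0], 0.45]
    - [[0, 0, 0.6], [0, 0, 0], 0.45]
    - [[0, 0, 0.33], [0, 0, 0], 0.45]
    - [[0, 0, 0], [0, 0, 0], 0.45]
    - [[0, 0, 0], [0, 0, 0], 0]
    - [[0, 0, 0], [0, 0, 0], 0]
    - [[0, 0, 0], [0, 0, 0], 0]
    - [[0, 0, 0], [0, 0, 0], 0]

```text
t: 3.35
eef_pos: [0.5009, 0.1643, 0.1195]
orientation: [-0.018, 1.0, 0.0, 0.001]
force: [-0.5, 0.9, 1.5]
finger_gap: 0.146
grasp_force: 50.0
```

step_arm:
  motion:
    - [[0, 0, 0], [0, 0, 0], 0]
    - [[0, 0, -0.4], [0, 0, 0], 0]
    - [[0, 0, -0.8], [0, 0, 0], 0]
    - [[0, 0, -1], [0, 0, 0], 0]
    - [[0, 0, -1], [0, 0, 0], 0]
    - [[0, 0, -1], [0, 0, 0], 0]
    - [[0, 0, -1], [0, 0, 0], 0]
    - [[0, 0, -1], [0, 0, 0], 0]
    - [[0, 0, -1], [0, 0, 0], 0]
    - [[0, 0, 0], [0, 0, 0], 0]

```text
t: 4.35
eef_pos: [0.5021, 0.1644, 0.3029]
orientation: [-0.018, 1.0, 0.0, 0.004]
force: [0.5, -0.2, -3.3]
finger_gap: 0.148
grasp_force: 50.0
```

Run:
```python
from h import *
u=np.array([-np.sin(np.radians(6.1)),np.cos(np.radians(6.1)),0])
for k in (-.078,0,.078): print((np.array([.6223,-.2454,0])+k*u).round(4))
t=np.array([.6223,-.2454,.31])-.078*u
go(t,96.1+0)
p,d=read_camera('top');cv2.imwrite('pics/t2.png',p);P=cloud(d,cam('top'))
roi=np.zeros(d.shape,bool);roi[135:190,275:410]=1
b=P[roi&(P[...,2]>.145)&(P[...,2]<.17)];print(rect(b),b[:,2].max())
```

```text
[ 0.6306 -0.323   0.    ]
[ 0.6223 -0.2454  0.    ]
[ 0.614  -0.1678  0.    ]
t 4.3 pos [0.5021 0.1644 0.3029] yawy 92.0 tiltz [ 7.e-03  6.e-04 -1.e+00] gap 0.148 gf 50.0 F [ 0.5 -0.2 -3.3] j6 -1.52
turn z total -0.045 | shift total [ -3.04 -19.93  -0.28]
(array([ 622.4, -245.7]), 15.0, 292.4, 6.0) 0.16262087219792876
```

step_arm:
  motion:
    - [[0, 0, -0.3], [0, 0, -0.045], 0]
    - [[-0.1, -0.5, 0], [0, 0, 0], 0]
    - [[-0.15, -0.9, 0], [0, 0, 0], 0]
    - [[-0.15, -1, 0], [0, 0, 0], 0]
    - [[-0.15, -1, 0], [0, 0, 0], 0]
    - [[-0.15, -1, 0], [0, 0, 0], 0]
    - [[-0.15, -1, 0], [0, 0, 0], 0]
    - [[-0.15, -1, 0], [0, 0, 0], 0]
    - [[-0.15, -1, 0], [0, 0, 0], 0]
    - [[-0.15, -1, 0], [0, 0, 0], 0]

```text
t: 5.4
eef_pos: [0.5544, -0.043, 0.3042]
orientation: [-0.052, 0.999, 0.0, -0.001]
force: [0.0, 0.4, -3.1]
finger_gap: 0.153
grasp_force: 50.0
```

step_arm:
  motion:
    - [[-0.15, -1, 0], [0, 0, 0], 0]
    - [[-0.15, -1, 0], [0, 0, 0], 0]
    - [[-0.15, -1, 0], [0, 0, 0], 0]
    - [[-0.15, -1, 0], [0, 0, 0], 0]
    - [[-0.15, -1, 0], [0, 0, 0], 0]
    - [[-0.15, -1, 0], [0, 0, 0], 0]
    - [[-0.15, -1, 0], [0, 0, 0], 0]
    - [[-0.15, -1, 0], [0, 0, 0], 0]
    - [[-0.15, -1, 0], [0, 0, 0], 0]
    - [[-0.1, -0.6, 0], [0, 0, 0], 0]

```text
t: 6.4
eef_pos: [0.6155, -0.2786, 0.3035]
orientation: [-0.051, 0.999, 0.001, -0.002]
force: [-0.2, -0.8, -3.4]
finger_gap: 0.147
grasp_force: 50.0
```

step_arm:
  motion:
    - [[-0.1, -0.7, 0], [0, 0, 0], 0]
    - [[-0.1, -0.3, 0], [0, 0, 0], 0]
    - [[0, 0, 0], [0, 0, 0], 0]
    - [[0, 0, 0], [0, 0, 0], 0]

```text
t: 6.8
eef_pos: [0.6239, -0.2999, 0.3054]
orientation: [-0.053, 0.999, 0.001, -0.001]
force: [0.2, -0.2, -2.5]
finger_gap: 0.15
grasp_force: 50.0
```

Run:
```python
from h import *
go([.6306,-.323,.172],96.1)
s=observe();p,d=read_camera('wrist');cv2.imwrite('pics/w2.png',p)
for n in ['side','top']:
    p,d=read_camera(n);P=cloud(d,cam(n));np.savez(n+'1.npz',p=p,d=d);cv2.imwrite('pics/%s1.png'%n,p)
```

```text
t 6.8 pos [ 0.6239 -0.2999  0.3054] yawy 96.1 tiltz [-0.0012  0.0012 -1.    ] gap 0.150 gf 50.0 F [ 0.2 -0.2 -2.5] j6 -2.30
turn z total -0.000 | shift total [-0.17 -0.95  5.34]
```

View pics/side1.png

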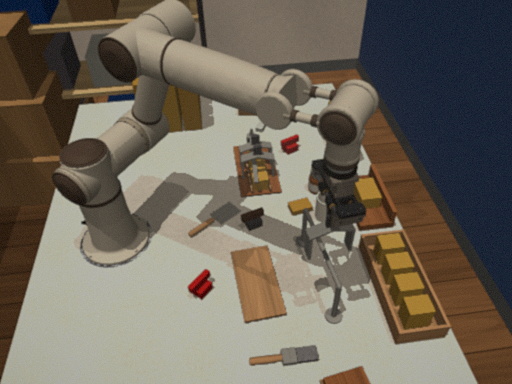

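Side view: the clamp hangs upright in the gripper above the bar, around (330,210). Correcting sideways and lowering.

step_arm:
  motion:
    - [[-0.17, -0.95, 0], [0, 0, 0], 0]
    - [[0, 0, 0.5], [0, 0, 0], 0]
    - [[0, 0, 0.8], [0, 0, 0], 0]
    - [[0, 0, 0.8], [0, 0, 0], 0]
    - [[0, 0, 0.8], [0, 0, 0], 0]
    - [[0, 0, 0.8], [0, 0, 0], 0]
    - [[0, 0, 0.5], [0, 0, 0], 0]
    - [[0, 0, 0.3], [0, 0, 0], 0]
    - [[0, 0, 0.2], [0, 0, 0], 0]
    - [[0, 0, 0.2], [0, 0, 0], 0]

```text
t: 7.95
eef_pos: [0.6314, -0.3236, 0.1846]
orientation: [-0.053, 0.999, -0.001, 0.001]
force: [0.4, -0.1, -3.1]
finger_gap: 0.144
grasp_force: 50.0
```

step_arm:
  motion:
    - [[0, 0, 0.1], [0, 0, 0], 0]
    - [[0, 0, 0.1], [0, 0, 0], 0]
    - [[0, 0, 0], [0, 0, 0], 0]

```text
t: 8.25
eef_pos: [0.631, -0.3235, 0.1789]
orientation: [-0.053, 0.999, -0.0, 0.0]
force: [-0.0, 0.1, -2.7]
finger_gap: 0.149
grasp_force: 50.0
```

Run:
```python
from h import *
go([.6306,-.323,.1695],96.1)
```

```text
t 8.2 pos [ 0.631  -0.3235  0.1789] yawy 96.1 tiltz [ 1.e-04 -0.e+00 -1.e+00] gap 0.149 gf 50.0 F [-0.   0.1 -2.7] j6 -2.32
turn z total -0.000 | shift total [0.01 0.02 0.37]
```

step_arm:
  motion:
    - [[0, 0, 0.12], [0, 0, 0], 0]
    - [[0, 0, 0.12], [0, 0, 0], 0]
    - [[0, 0, 0.06], [0, 0, 0], 0]
    - [[0, 0, 0], [0, 0, 0], 0]

```text
t: 8.65
eef_pos: [0.6307, -0.3233, 0.1709]
orientation: [-0.053, 0.999, 0.0, -0.0]
force: [-0.4, 0.6, -3.0]
finger_gap: 0.148
grasp_force: 50.0
```

step_arm:
  motion:
    - [[0, 0, 0.06], [0, 0, 0], 0]
    - [[0, 0, 0.04], [0, 0, 0], 0]
    - [[0, 0, 0], [0, 0, 0], 0]

```text
t: 8.95
eef_pos: [0.6314, -0.3237, 0.1701]
orientation: [-0.053, 0.999, -0.001, 0.001]
force: [-0.9, 0.7, 2.7]
finger_gap: 0.153
grasp_force: 50.0
```

Contact (force changed from −3 to +2.7 N). Release and rise.

step_arm:
  motion:
    - [[0, 0, 0], [0, 0, 0], 0.32]
    - [[0, 0, 0], [0, 0, 0], 0.32]
    - [[0, 0, 0], [0, 0, 0], 0.32]
    - [[0, 0, -0.3], [0, 0, 0], 0.32]
    - [[0, 0, -0.7], [0, 0, 0], 0.4]
    - [[0, 0, -1], [0, 0, 0], 0.45]
    - [[0, 0, -1], [0, 0, 0], 0.45]
    - [[0, 0, 0], [0, 0, 0.05], 0.45]
    - [[0, 0, 0], [0, 0, 0.05], 0.45]
    - [[0, 0, 0], [0, 0, 0], 0.45]

```text
t: 9.95
eef_pos: [0.6311, -0.3236, 0.2446]
orientation: [0.026, 1.0, -0.0, 0.0]
force: [-1.1, -0.6, -0.4]
finger_gap: 0.448
grasp_force: 0.0
```

Run:
```python
from h import *
go([.5035,.2295,.2],87.5)
p,d=read_camera('top');P=cloud(d,cam('top'))
for n,z in [('side',.1),('top',.1)]:
    p,d=read_camera(n);P=cloud(d,cam(n))
    m=(d>0)&(abs(P[...,1]+.323)<.05)&(abs(P[...,0]-.63)<.09)&(P[...,2]>.04)&(P[...,2]<.2)
    q=P[m];print(n,m.sum(),q.min(0),q.max(0));
    q=q[(q[:,2]>.16)];print(len(q),rect(q) if len(q)>5 else '')
p,d=read_camera('side');cv2.imwrite('pics/s3.png',cv2.resize(p[150:340,260:380],None,fx=3,fy=3,interpolation=2))
```

```text
t 9.9 pos [ 0.6311 -0.3236  0.2446] yawy 87.1 tiltz [ 7.e-04 -6.e-04 -1.e+00] gap 0.448 gf 0.0 F [-1.1 -0.6 -0.4] j6 -2.16
turn z total -0.005 | shift total [ 6.06 21.88  1.78]
side 905 [ 0.57004079 -0.37280111  0.05389218] [ 0.69695727 -0.27370964  0.19953809]
170 (array([ 633.5, -326.6]), 30.4, 38.7, 86.0)
top 38 [ 0.6199254  -0.30792433  0.06952864] [ 0.69184716 -0.2735327   0.16037558]
2
```

View pics/s3.png

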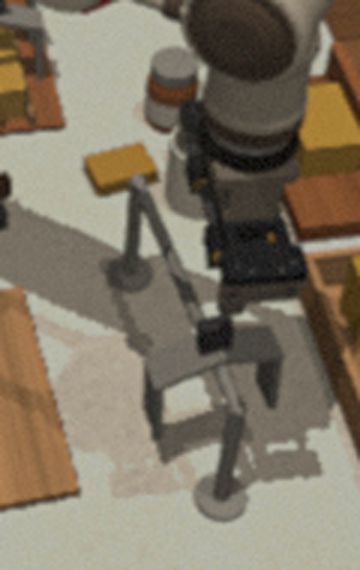

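The clamp hangs astride the bar, level, tab at (215,335) in the crop, inside the posts. Next clamp.

step_arm:
  motion:
    - [[0.27, 0.7, 0], [0, 0, 0], 0.45]
    - [[0.27, 1, 0], [0, 0, 0], 0.45]
    - [[0.27, 1, 0], [0, 0, 0], 0.45]
    - [[0.27, 1, 0], [0, 0, 0], 0.45]
    - [[0.27, 1, 0], [0, 0, 0], 0.45]
    - [[0.27, 1, 0], [0, 0, 0], 0.45]
    - [[0.27, 1, 0], [0, 0, 0], 0.45]
    - [[0.27, 1, 0], [0, 0, 0], 0.45]
    - [[0.27, 1, 0], [0, 0, 0], 0.45]
    - [[0.27, 1, 0], [0, 0, 0], 0.45]

```text
t: 11.15
eef_pos: [0.5755, -0.0768, 0.2439]
orientation: [0.025, 1.0, 0.0, -0.0]
force: [0.4, 0.5, -1.0]
finger_gap: 0.447
grasp_force: 0.0
```

step_arm:
  motion:
    - [[0.27, 1, 0], [0, 0, 0], 0.45]
    - [[0.27, 1, 0], [0, 0, 0], 0.45]
    - [[0.27, 1, 0], [0, 0, 0], 0.45]
    - [[0.27, 1, 0], [0, 0, 0], 0.45]
    - [[0.27, 1, 0], [0, 0, 0], 0.45]
    - [[0.27, 1, 0], [0, 0, 0], 0.45]
    - [[0.27, 1, 0], [0, 0, 0], 0.45]
    - [[0.27, 1, 0], [0, 0, 0], 0.45]
    - [[0.27, 1, 0], [0, 0, 0], 0.45]
    - [[0.27, 1, 0], [0, 0, 0], 0.45]

```text
t: 12.15
eef_pos: [0.5208, 0.1763, 0.244]
orientation: [0.025, 1.0, 0.0, 0.0]
force: [1.3, 0.6, 0.2]
finger_gap: 0.45
grasp_force: 0.0
```

step_arm:
  motion:
    - [[0.27, 1, 0], [0, 0, 0], 0.45]
    - [[0.27, 0.8, 0], [0, 0, 0], 0.45]
    - [[0.1, 0.3, 0.5], [0, 0, 0], 0.45]
    - [[0, 0, 0.6], [0, 0, 0], 0.45]
    - [[0, 0, 0], [0, 0, 0], 0.45]

```text
t: 12.65
eef_pos: [0.5061, 0.2274, 0.2126]
orientation: [0.025, 1.0, -0.001, -0.003]
force: [-0.8, -0.4, -0.3]
finger_gap: 0.448
grasp_force: 0.0
```

Run:
```python
from h import *
go([.5035,.2295,.119],87.5)
```

```text
t 12.7 pos [0.5061 0.2274 0.2126] yawy 87.1 tiltz [-0.0059 -0.0018 -1.    ] gap 0.448 gf 0.0 F [-0.8 -0.4 -0.3] j6 -1.32
turn z total -0.005 | shift total [0.11 0.08 3.74]
```

step_arm:
  motion:
    - [[0.1, 0.08, 0.7], [0, 0, 0], 0.45]
    - [[0, 0, 0.8], [0, 0, 0], 0.45]
    - [[0, 0, 0.8], [0, 0, 0], 0.45]
    - [[0, 0, 0.8], [0, 0, 0], 0.45]
    - [[0, 0, 0.4], [0, 0, 0], 0.45]
    - [[0, 0, 0.2], [0, 0, 0], 0.45]
    - [[0, 0, 0], [0, 0, 0], 0.45]
    - [[0, 0, 0], [0, 0, 0], 0]
    - [[0, 0, 0], [0, 0, 0], 0]
    - [[0, 0, 0], [0, 0, 0], 0]

```text
t: 13.65
eef_pos: [0.506, 0.2308, 0.1247]
orientation: [0.025, 1.0, 0.0, 0.001]
force: [-0.1, -0.7, -0.0]
finger_gap: 0.212
grasp_force: 0.0
```

step_arm:
  motion:
    - [[0, 0, 0], [0, 0, 0], 0]
    - [[0, 0, 0], [0, 0, 0], 0]
    - [[0, 0, -0.4], [0, 0, 0], 0]
    - [[0, 0, -0.8], [0, 0, 0], 0]
    - [[0, 0, -1], [0, 0, 0], 0]
    - [[0, 0, -1], [0, 0, 0], 0]
    - [[0, 0, -1], [0, 0, 0], 0]
    - [[0, 0, -1], [0, 0, 0], 0]
    - [[0, 0, -1], [0, 0, 0], 0]
    - [[0, 0, -1], [0, 0, 0], 0]

```text
t: 14.65
eef_pos: [0.5049, 0.2306, 0.3048]
orientation: [0.025, 1.0, -0.0, -0.0]
force: [0.1, 0.1, -1.9]
finger_gap: 0.147
grasp_force: 50.0
```

Run:
```python
from h import *
go([.6223,-.2454,.31],96.1)
```

```text
t 14.7 pos [0.5049 0.2306 0.3048] yawy 87.1 tiltz [-9.e-04 -1.e-04 -1.e+00] gap 0.147 gf 50.0 F [ 0.1  0.1 -1.9] j6 -1.31
turn z total -0.100 | shift total [ -2.65 -19.43  -0.21]
```

step_arm:
  motion:
    - [[0, 0, -0.2], [0, 0, -0.05], 0]
    - [[0, 0, 0], [0, 0, -0.05], 0]
    - [[-0.1, -0.5, 0], [0, 0, 0], 0]
    - [[-0.14, -1, 0], [0, 0, 0], 0]
    - [[-0.14, -1, 0], [0, 0, 0], 0]
    - [[-0.14, -1, 0], [0, 0, 0], 0]
    - [[-0.14, -1, 0], [0, 0, 0], 0]
    - [[-0.14, -1, 0], [0, 0, 0], 0]
    - [[-0.14, -1, 0], [0, 0, 0], 0]
    - [[-0.14, -1, 0], [0, 0, 0], 0]

```text
t: 15.65
eef_pos: [0.5519, 0.0452, 0.3084]
orientation: [-0.052, 0.999, -0.0, -0.001]
force: [-0.1, 0.1, -2.6]
finger_gap: 0.147
grasp_force: 50.0
```

step_arm:
  motion:
    - [[-0.14, -1, 0], [0, 0, 0], 0]
    - [[-0.14, -1, 0], [0, 0, 0], 0]
    - [[-0.14, -1, 0], [0, 0, 0], 0]
    - [[-0.14, -1, 0], [0, 0, 0], 0]
    - [[-0.14, -1, 0], [0, 0, 0], 0]
    - [[-0.14, -1, 0], [0, 0, 0], 0]
    - [[-0.14, -1, 0], [0, 0, 0], 0]
    - [[-0.14, -1, 0], [0, 0, 0], 0]
    - [[-0.14, -1, 0], [0, 0, 0], 0]
    - [[-0.14, -1, 0], [0, 0, 0], 0]

```text
t: 16.65
eef_pos: [0.6129, -0.1996, 0.3082]
orientation: [-0.052, 0.999, 0.0, -0.001]
force: [-0.2, 0.1, -2.0]
finger_gap: 0.147
grasp_force: 50.0
```

step_arm:
  motion:
    - [[-0.1, -0.9, 0], [0, 0, 0], 0]
    - [[-0.1, -0.5, 0], [0, 0, 0], 0]
    - [[0, 0, 0], [0, 0, 0], 0]
    - [[0, 0, 0], [0, 0, 0], 0]

```text
t: 17.05
eef_pos: [0.6219, -0.2316, 0.3086]
orientation: [-0.053, 0.999, 0.001, -0.0]
force: [-0.6, -0.5, -3.9]
finger_gap: 0.148
grasp_force: 50.0
```

Run:
```python
from h import *
go([.6223,-.2454,.1745],96.1)
```

```text
t 17.1 pos [ 0.6219 -0.2316  0.3086] yawy 96.1 tiltz [-7.e-04  1.e-03 -1.e+00] gap 0.148 gf 50.0 F [-0.6 -0.5 -3.9] j6 -2.21
turn z total -0.000 | shift total [ 0.04 -0.55  5.36]
```

step_arm:
  motion:
    - [[-0.05, -0.55, 0], [0, 0, 0], 0]
    - [[0, 0, 0.5], [0, 0, 0], 0]
    - [[0, 0, 0.8], [0, 0, 0], 0]
    - [[0, 0, 0.8], [0, 0, 0], 0]
    - [[0, 0, 0.8], [0, 0, 0], 0]
    - [[0, 0, 0.8], [0, 0, 0], 0]
    - [[0, 0, 0.6], [0, 0, 0], 0]
    - [[0, 0, 0.4], [0, 0, 0], 0]
    - [[0, 0, 0.2], [0, 0, 0], 0]
    - [[0, 0, 0], [0, 0, 0], 0]

```text
t: 18.05
eef_pos: [0.6247, -0.2455, 0.1859]
orientation: [-0.053, 0.999, 0.0, -0.0]
force: [0.8, -0.4, -1.8]
finger_gap: 0.148
grasp_force: 50.0
```

step_arm:
  motion:
    - [[0, 0, 0.12], [0, 0, 0], 0]
    - [[0, 0, 0.12], [0, 0, 0], 0]
    - [[0, 0, 0.06], [0, 0, 0], 0]
    - [[0, 0, 0.06], [0, 0, 0], 0]
    - [[0, 0, 0], [0, 0, 0], 0]

```text
t: 18.55
eef_pos: [0.6248, -0.2456, 0.1772]
orientation: [-0.053, 0.999, 0.0, -0.0]
force: [-0.1, -0.0, -2.5]
finger_gap: 0.147
grasp_force: 50.0
```

step_arm:
  motion:
    - [[0, 0, 0.06], [0, 0, 0], 0]
    - [[0, 0, 0.06], [0, 0, 0], 0]
    - [[0, 0, 0.04], [0, 0, 0], 0]
    - [[0, 0, 0], [0, 0, 0], 0]

```text
t: 18.95
eef_pos: [0.6252, -0.2458, 0.1749]
orientation: [-0.053, 0.999, -0.0, 0.001]
force: [-2.1, 2.1, 5.4]
finger_gap: 0.149
grasp_force: 50.0
```

Run:
```python
from h import *
go([.5037,.2905,.2],94.2)
```

```text
t 18.9 pos [ 0.6252 -0.2458  0.1749] yawy 96.1 tiltz [ 1.1e-03 -7.0e-04 -1.0e+00] gap 0.149 gf 50.0 F [-2.1  2.1  5.4] j6 -2.23
turn z total 0.021 | shift total [ 3.28 21.75 -1.01]
```

step_arm:
  motion:
    - [[0, 0, 0], [0, 0, 0], 0.32]
    - [[0, 0, 0], [0, 0, 0], 0.32]
    - [[0, 0, 0], [0, 0, 0], 0.32]
    - [[0, 0, -0.3], [0, 0, 0], 0.32]
    - [[0, 0, -0.7], [0, 0, 0], 0.4]
    - [[0, 0, -1], [0, 0, 0], 0.45]
    - [[0, 0, -1], [0, 0, 0.02], 0.45]
    - [[0.15, 0.7, 0], [0, 0, 0], 0.45]
    - [[0.15, 1, 0], [0, 0, 0], 0.45]
    - [[0.15, 1, 0], [0, 0, 0], 0.45]

```text
t: 19.95
eef_pos: [0.6085, -0.1788, 0.2491]
orientation: [-0.037, 0.999, -0.0, 0.0]
force: [-0.3, 0.0, -0.4]
finger_gap: 0.449
grasp_force: 0.0
```

step_arm:
  motion:
    - [[0.15, 1, 0], [0, 0, 0], 0.45]
    - [[0.15, 1, 0], [0, 0, 0], 0.45]
    - [[0.15, 1, 0], [0, 0, 0], 0.45]
    - [[0.15, 1, 0], [0, 0, 0], 0.45]
    - [[0.15, 1, 0], [0, 0, 0], 0.45]
    - [[0.15, 1, 0], [0, 0, 0], 0.45]
    - [[0.15, 1, 0], [0, 0, 0], 0.45]
    - [[0.15, 1, 0], [0, 0, 0], 0.45]
    - [[0.15, 1, 0], [0, 0, 0], 0.45]
    - [[0.15, 1, 0], [0, 0, 0], 0.45]

```text
t: 20.95
eef_pos: [0.5524, 0.0683, 0.249]
orientation: [-0.037, 0.999, -0.0, 0.0]
force: [0.3, 0.7, -0.3]
finger_gap: 0.451
grasp_force: 0.0
```

step_arm:
  motion:
    - [[0.15, 1, 0], [0, 0, 0], 0.45]
    - [[0.15, 1, 0], [0, 0, 0], 0.45]
    - [[0.15, 1, 0], [0, 0, 0], 0.45]
    - [[0.15, 1, 0], [0, 0, 0], 0.45]
    - [[0.15, 1, 0], [0, 0, 0], 0.45]
    - [[0.15, 1, 0], [0, 0, 0], 0.45]
    - [[0.15, 1, 0], [0, 0, 0], 0.45]
    - [[0.15, 0.8, 0], [0, 0, 0], 0.45]
    - [[0.1, 0.3, 0.8], [0, 0, 0], 0.45]
    - [[0, 0, 0.6], [0, 0, 0], 0.45]

```text
t: 21.95
eef_pos: [0.5047, 0.2679, 0.2132]
orientation: [-0.038, 0.999, 0.0, 0.0]
force: [-0.7, -0.5, 0.3]
finger_gap: 0.451
grasp_force: 0.0
```

Run:
```python
from h import *
go([.5037,.2905,.119],94.2)
s=observe();p,d=read_camera('wrist');c=cam('wrist',s);P=cloud(d,c)
for st,q in comps((P[...,2]>.14)&(P[...,2]<.152)&(d>0),P,100): print(st,q.mean(0).round(4),rect(q))
```

```text
t 21.9 pos [0.5047 0.2679 0.2132] yawy 94.4 tiltz [ 7.e-04  4.e-04 -1.e+00] gap 0.451 gf 0.0 F [-0.7 -0.5  0.3] j6 -1.37
turn z total 0.002 | shift total [-0.03  0.9   3.77]
[281 185  18  37 610] [0.5035 0.2918 0.1472] (array([504.4, 292.2]), 30.2, 14.1, 4.0)
```

step_arm:
  motion:
    - [[-0.03, 0.92, 0], [0, 0, 0], 0.45]
    - [[0, 0, 0.7], [0, 0, 0], 0.45]
    - [[0, 0, 0.8], [0, 0, 0], 0.45]
    - [[0, 0, 0.8], [0, 0, 0], 0.45]
    - [[0, 0, 0.8], [0, 0, 0], 0.45]
    - [[0, 0, 0.4], [0, 0, 0], 0.45]
    - [[0, 0, 0.25], [0, 0, 0], 0.45]
    - [[0, 0, 0], [0, 0, 0], 0.45]
    - [[0, 0, 0], [0, 0, 0], 0]
    - [[0, 0, 0], [0, 0, 0], 0]

```text
t: 23.0
eef_pos: [0.5048, 0.29, 0.1208]
orientation: [-0.037, 0.999, 0.0, 0.001]
force: [-0.7, -0.8, -0.7]
finger_gap: 0.296
grasp_force: 0.0
```

step_arm:
  motion:
    - [[0, 0, 0], [0, 0, 0], 0]
    - [[0, 0, 0], [0, 0, 0], 0]

```text
t: 23.2
eef_pos: [0.5043, 0.2901, 0.1201]
orientation: [-0.037, 0.999, 0.0, 0.0]
force: [-0.1, 1.3, 5.8]
finger_gap: 0.149
grasp_force: 50.0
```

step_arm:
  motion:
    - [[0, 0, 0], [0, 0, 0], 0]
    - [[0, 0, -0.4], [0, 0, 0], 0]
    - [[0, 0, -0.8], [0, 0, 0], 0]
    - [[0, 0, -1], [0, 0, 0], 0]
    - [[0, 0, -1], [0, 0, 0], 0]
    - [[0, 0, -1], [0, 0, 0], 0]
    - [[0, 0, -1], [0, 0, 0], 0]
    - [[0, 0, -1], [0, 0, 0], 0]
    - [[0, 0, -1], [0, 0, -0.02], 0]
    - [[0, 0, 0], [0, 0, 0], 0]

```text
t: 24.2
eef_pos: [0.5055, 0.2903, 0.3038]
orientation: [-0.053, 0.999, 0.001, 0.003]
force: [-0.5, 0.4, -2.2]
finger_gap: 0.151
grasp_force: 50.0
```

Run:
```python
from h import *
go([.614,-.1678,.31],96.1)
```

```text
t 24.2 pos [0.5055 0.2903 0.3038] yawy 96.1 tiltz [ 0.0067  0.002  -1.    ] gap 0.151 gf 50.0 F [-0.5  0.4 -2.2] j6 -1.36
turn z total 0.000 | shift total [ -2.37 -18.68  -0.25]
```

step_arm:
  motion:
    - [[-0.1, -0.5, -0.25], [0, 0, 0], 0]
    - [[-0.13, -1, 0], [0, 0, 0], 0]
    - [[-0.13, -1, 0], [0, 0, 0], 0]
    - [[-0.13, -1, 0], [0, 0, 0], 0]
    - [[-0.13, -1, 0], [0, 0, 0], 0]
    - [[-0.13, -1, 0], [0, 0, 0], 0]
    - [[-0.13, -1, 0], [0, 0, 0], 0]
    - [[-0.13, -1, 0], [0, 0, 0], 0]
    - [[-0.13, -1, 0], [0, 0, 0], 0]
    - [[-0.13, -1, 0], [0, 0, 0], 0]

```text
t: 25.2
eef_pos: [0.5598, 0.0551, 0.3036]
orientation: [-0.053, 0.999, 0.0, -0.002]
force: [0.1, -0.1, -3.7]
finger_gap: 0.15
grasp_force: 50.0
```

step_arm:
  motion:
    - [[-0.13, -1, 0], [0, 0, 0], 0]
    - [[-0.13, -1, 0], [0, 0, 0], 0]
    - [[-0.13, -1, 0], [0, 0, 0], 0]
    - [[-0.13, -1, 0], [0, 0, 0], 0]
    - [[-0.13, -1, 0], [0, 0, 0], 0]
    - [[-0.13, -1, 0], [0, 0, 0], 0]
    - [[-0.13, -1, 0], [0, 0, 0], 0]
    - [[-0.13, -0.9, 0], [0, 0, 0], 0]
    - [[0, -0.5, 0], [0, 0, 0], 0]
    - [[0, 0, 0], [0, 0, 0], 0]

```text
t: 26.2
eef_pos: [0.6079, -0.1507, 0.304]
orientation: [-0.052, 0.999, 0.001, -0.002]
force: [0.8, 1.0, -3.4]
finger_gap: 0.148
grasp_force: 50.0
```

Run:
```python
from h import *
go([.614,-.1678,.170],96.1)
```

```text
t 26.2 pos [ 0.6079 -0.1507  0.304 ] yawy 95.9 tiltz [-3.1e-03  9.0e-04 -1.0e+00] gap 0.148 gf 50.0 F [ 0.8  1.  -3.4] j6 -2.11
turn z total -0.002 | shift total [-0.17 -0.71  5.36]
```

step_arm:
  motion:
    - [[-0.17, -0.7, 0], [0, 0, 0], 0]
    - [[0, 0, 0.5], [0, 0, 0], 0]
    - [[0, 0, 0.8], [0, 0, 0], 0]
    - [[0, 0, 0.8], [0, 0, 0], 0]
    - [[0, 0, 0.8], [0, 0, 0], 0]
    - [[0, 0, 0.8], [0, 0, 0], 0]
    - [[0, 0, 0.6], [0, 0, 0], 0]
    - [[0, 0, 0.4], [0, 0, 0], 0]
    - [[0, 0, 0.2], [0, 0, 0], 0]
    - [[0, 0, 0], [0, 0, 0], 0]

```text
t: 27.2
eef_pos: [0.6147, -0.1656, 0.1829]
orientation: [-0.053, 0.999, 0.0, -0.0]
force: [-0.4, 0.2, -2.9]
finger_gap: 0.148
grasp_force: 50.0
```

step_arm:
  motion:
    - [[0, 0, 0.12], [0, 0, 0], 0]
    - [[0, 0, 0.12], [0, 0, 0], 0]
    - [[0, 0, 0.06], [0, 0, 0], 0]
    - [[0, 0, 0.06], [0, 0, 0], 0]
    - [[0, 0, 0], [0, 0, 0], 0]

```text
t: 27.7
eef_pos: [0.6149, -0.166, 0.1742]
orientation: [-0.053, 0.999, 0.0, -0.0]
force: [-1.3, -0.1, -3.9]
finger_gap: 0.146
grasp_force: 50.0
```

step_arm:
  motion:
    - [[0, 0, 0.06], [0, 0, 0], 0]
    - [[0, 0, 0.06], [0, 0, 0], 0]
    - [[0, 0, 0.05], [0, 0, 0], 0]
    - [[0, 0, 0], [0, 0, 0], 0]

```text
t: 28.1
eef_pos: [0.615, -0.166, 0.1706]
orientation: [-0.053, 0.999, -0.0, 0.0]
force: [-1.7, 0.8, -0.4]
finger_gap: 0.147
grasp_force: 50.0
```

step_arm:
  motion:
    - [[0, 0, 0.04], [0, 0, 0], 0]
    - [[0, 0, 0], [0, 0, 0], 0]
    - [[0, 0, 0], [0, 0, 0], 0.32]
    - [[0, 0, 0], [0, 0, 0], 0.32]
    - [[0, 0, 0], [0, 0, 0], 0.32]
    - [[0, 0, -0.3], [0, 0, 0], 0.32]
    - [[0, 0, -0.7], [0, 0, 0], 0.6]
    - [[0, 0, -1], [0, 0, 0], 0.8]
    - [[0, 0, -1], [0, 0, 0], 0.8]
    - [[0, 0, 0], [0, 0, 0], 0.8]

```text
t: 29.1
eef_pos: [0.6172, -0.167, 0.2493]
orientation: [-0.053, 0.999, -0.002, 0.004]
force: [0.1, -0.5, 0.1]
finger_gap: 0.645
grasp_force: 0.0
```

step_arm:
  motion:
    - [[0.4, 0.5, 0], [0, 0, 0.08], 0.8]
    - [[0.8, 0.5, 0], [0, 0, 0.08], 0.8]
    - [[0.8, 0.5, 0], [0, 0, 0.08], 0.8]
    - [[0.8, 0.5, 0], [0, 0, 0.08], 0.8]
    - [[0, 0, 0], [0, 0, 0.08], 0.8]
    - [[0, 0, 0], [0, 0, 0], 0.8]

```text
t: 29.7
eef_pos: [0.5495, -0.1085, 0.2434]
orientation: [0.258, 0.966, 0.0, -0.0]
force: [-0.2, 0.3, 0.5]
finger_gap: 0.798
grasp_force: 0.0
```

Run:
```python
from h import *
s=observe();p,d=read_camera('wrist');c=cam('wrist',s);P=cloud(d,c);cv2.imwrite('pics/w4.png',p)
m=(d>0)&(abs(P[...,0]-.455)<.12)&(abs(P[...,1])<.12)
for lo in (.035,.05):
  for st,q in comps(m&(P[...,2]>lo)&(P[...,2]<.1),P,60): print(lo,st,q.mean(0).round(4),rect(q))
p,d=read_camera('top');P=cloud(d,cam('top'))
for nm,lo,hi,r in [('handle',.04,.1,(190,240,240,290)),('bar/clamps',.185,.22,(120,190,275,410)),('blocks',.045,.07,(170,240,155,240)),('spindle',.09,.12,(185,225,130,160)),('keeper',.066,.08,(185,225,140,240)),('fence',.022,.036,(170,240,130,240))]:
  m=np.zeros(d.shape,bool);m[r[0]:r[1],r[2]:r[3]]=1
  for st,q in comps(m&(P[...,2]>lo)&(P[...,2]<hi),P,12): print(nm,st,q.mean(0).round(4),rect(q))
cv2.imwrite('pics/t4.png',p)
```

```text
0.035 [ 271   20   61   64 1501] [ 0.4557 -0.004   0.0557] (array([455.7,  -2.5]), 79.9, 18.4, 18.5)
0.05 [ 271   20   61   64 1352] [ 0.4554 -0.0032  0.0571] (array([455.7,  -2.4]), 80.0, 18.3, 18.2)
handle [260 204   7  12  44] [0.476  0.0054 0.0576] (array([475. ,   3.1]), 35.6, 16.1, 17.9)
bar/clamps [372 143   7  12  64] [ 0.6271 -0.325   0.196 ] (array([ 628. , -326.3]), 30.9, 16.5, 3.5)
blocks [168 194  16  10 126] [0.5173 0.2894 0.0595] (array([514.8, 290.7]), 47.1, 31.7, 89.3)
blocks [185 194  17  14 144] [0.514  0.23   0.0598] (array([507. , 230.9]), 49.0, 45.0, 88.1)
blocks [206 194  20  13 149] [0.5107 0.1644 0.0601] (array([510.4, 157. ]), 69.1, 37.3, 77.9)
blocks [166 204  18   8  86] [0.482  0.2904 0.0588] (array([483.1, 291. ]), 56.0, 20.5, 83.5)
blocks [187 205  15   7  57] [0.48   0.2288 0.0593] (array([483., 229.]), 16.4, 45.5, 2.4)
blocks [203 205  19   7  62] [0.4774 0.1695 0.0612] (array([477.2, 170.1]), 57.9, 18.2, 76.4)
spindle [139 200   5   5  24] [0.5002 0.3896 0.0999] (array([500.3, 390.4]), 12.0, 13.4, 88.6)
keeper [140 197  86  13 456] [0.4931 0.2706 0.0717] (array([498.6, 264. ]), 275.5, 39.8, 88.9)
fence [183 192  44   6  72] [0.5364 0.1924 0.0274] (array([531.3, 199.4]), 16.8, 144.6, 0.5)
fence [167 212  60   4 126] [0.4683 0.2215 0.0276] (array([468.3, 226.1]), 7.6, 197.5, 0.3)
```

View pics/w4.png

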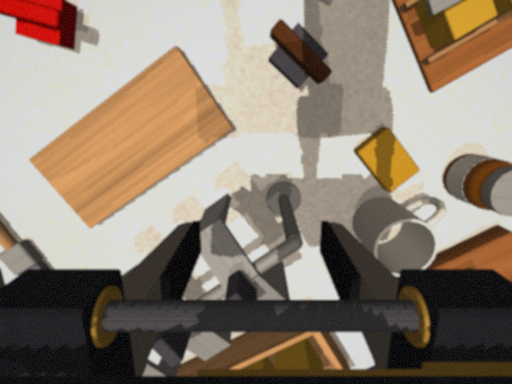

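View pics/t4.png

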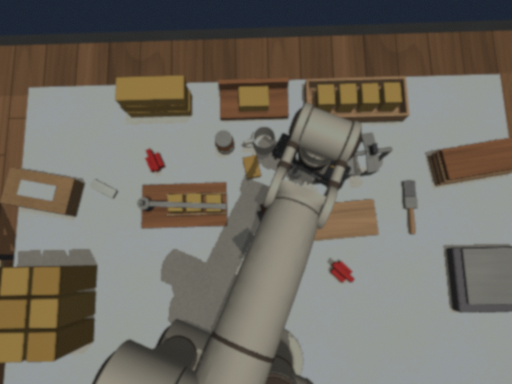

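The wrist view shows the handle at (300,53), well separated from the red one at (40,20). The top view shows the jig free of clamps: three blocks under the keeper (165–225, 203), spindle at (143,203). Handle: centre (0.4555, −0.003), cross-bar yaw 18.3°.

step_arm:
  motion:
    - [[0, 0, 0], [0, 0, -0.09], 0.8]
    - [[0, 0, 0], [0, 0, -0.09], 0.6]
    - [[0, 0, 0], [0, 0, -0.09], 0.5]
    - [[0, 0, 0], [0, 0, -0.09], 0.5]
    - [[0, 0, 0], [0, 0, -0.09], 0.5]
    - [[0, 0, 0], [0, 0, -0.086], 0.5]
    - [[0, 0, 0], [0, 0, 0], 0.5]

```text
t: 30.5
eef_pos: [0.5502, -0.1094, 0.2437]
orientation: [-0.16, 0.987, 0.0, -0.0]
force: [-0.0, -0.0, -0.0]
finger_gap: 0.501
grasp_force: 0.0
```

Run:
```python
from h import *
go([.4556,-.003,.12],108.3)
s=observe();p,d=read_camera('wrist');c=cam('wrist',s);P=cloud(d,c)
m=(d>0)&(abs(P[...,0]-.455)<.12)&(abs(P[...,1])<.12)
for st,q in comps(m&(P[...,2]>.05)&(P[...,2]<.1),P,60): print(st,q.mean(0).round(4),rect(q))
```

```text
t 30.5 pos [ 0.5502 -0.1094  0.2437] yawy 108.4 tiltz [-5.e-04  2.e-04 -1.e+00] gap 0.501 gf 0.0 F [-0. -0. -0.] j6 -2.30
turn z total 0.002 | shift total [2.25 5.23 4.95]
[ 362   89   23   70 1167] [ 0.4543 -0.0039  0.0569] (array([454.9,  -2.4]), 78.7, 18.6, 18.2)
```

step_arm:
  motion:
    - [[0.3, 0.7, 0.4], [0, 0, 0], 0.5]
    - [[0.3, 0.75, 0.7], [0, 0, 0], 0.5]
    - [[0.3, 0.75, 0.7], [0, 0, 0], 0.5]
    - [[0.3, 0.75, 0.7], [0, 0, 0], 0.5]
    - [[0.3, 0.75, 0.7], [0, 0, 0], 0.5]
    - [[0.3, 0.75, 0.6], [0, 0, 0], 0.5]
    - [[0.3, 0.75, 0.4], [0, 0, 0], 0.5]
    - [[0.15, 0.03, 0.4], [0, 0, 0], 0.5]
    - [[0, 0, 0], [0, 0, 0], 0.5]
    - [[0, 0, 0], [0, 0, 0], 0.5]

```text
t: 31.55
eef_pos: [0.4563, -0.0034, 0.1295]
orientation: [-0.159, 0.987, -0.0, 0.0]
force: [0.3, 0.3, -0.2]
finger_gap: 0.501
grasp_force: 0.0
```

Run:
```python
from h import *
go([.4552,-.003,.034],108.3)
s=observe();p,d=read_camera('wrist');c=cam('wrist',s);P=cloud(d,c)
m=(d>0)&(abs(P[...,0]-.455)<.08)&(abs(P[...,1])<.08)
for st,q in comps(m&(P[...,2]>.05)&(P[...,2]<.07),P,60): print(st,q.mean(0).round(4),rect(q))
```

```text
t 31.6 pos [ 0.4563 -0.0034  0.1295] yawy 108.3 tiltz [ 8.e-04 -5.e-04 -1.e+00] gap 0.501 gf 0.0 F [ 0.3  0.3 -0.2] j6 -2.16
turn z total -0.001 | shift total [0.04 0.03 3.82]
[ 252  152   22   91 1894] [ 0.4526 -0.0029  0.0573] (array([454.8,  -2.1]), 79.5, 17.7, 18.8)
```

step_arm:
  motion:
    - [[0.05, 0.04, 0.6], [0, 0, 0], 0.5]
    - [[0, 0, 0.8], [0, 0, 0], 0.5]
    - [[0, 0, 0.8], [0, 0, 0], 0.5]
    - [[0, 0, 0.8], [0, 0, 0], 0.5]
    - [[0, 0, 0.5], [0, 0, 0], 0.5]
    - [[0, 0, 0.3], [0, 0, 0], 0.5]
    - [[0, 0, 0], [0, 0, 0], 0.5]
    - [[0, 0, 0], [0, 0, 0], 0]
    - [[0, 0, 0], [0, 0, 0], 0]
    - [[0, 0, 0], [0, 0, 0], 0]

```text
t: 32.6
eef_pos: [0.4547, -0.0022, 0.0349]
orientation: [-0.159, 0.987, -0.0, 0.001]
force: [-0.5, 0.1, 0.2]
finger_gap: 0.262
grasp_force: 0.0
```

step_arm:
  motion:
    - [[0, 0, 0], [0, 0, 0], 0]
    - [[0, 0, 0], [0, 0, 0], 0]
    - [[0, 0, -0.4], [0, 0, 0], 0]
    - [[0, 0, -0.8], [0, 0, 0.05], 0]
    - [[0, 0, -1], [0, 0, 0.05], 0]
    - [[0, 0, -1], [0, 0, 0.05], 0]
    - [[0, 0, -1], [0, 0, 0.05], 0]
    - [[0, 0, -1], [0, 0, 0], 0]
    - [[0, 0, -0.8], [0, 0, 0], 0]
    - [[0, 0, 0], [0, 0, 0], 0]
  squeeze: 60

```text
t: 33.6
eef_pos: [0.4558, -0.0025, 0.1872]
orientation: [-0.003, 1.0, -0.001, 0.003]
force: [0.0, -0.0, -3.4]
finger_gap: 0.191
grasp_force: 60.0
```

Run:
```python
from h import *
go([.5003,.3904,.19],90)
s=observe();p,d=read_camera('wrist');c=cam('wrist',s);P=cloud(d,c)
np.savez('w5.npz',p=p,d=d,P=P); cv2.imwrite('pics/w5.png',p)
z=s['eef_pos'][2]
print('handle top',[ (st,q.mean(0),rect(q)) for st,q in comps((d>0)&(abs(P[...,2]-z-.024)<.012)&(d<.3)&(np.hypot(P[...,0]-s['eef_pos'][0],P[...,1]-s['eef_pos'][1])<.06),P,60)])
for lo,hi in [(.064,.08),(.09,.12)]:
  m=(d>0)&(abs(P[...,0]-.5)<.05)&(P[...,1]>.1)&(P[...,1]<.42)
  for st,q in comps(m&(P[...,2]>lo)&(P[...,2]<hi),P,15): print(lo,st,q.mean(0).round(4),rect(q),q[:,2].max())
```

```text
t 33.6 pos [ 0.4558 -0.0025  0.1872] yawy 90.3 tiltz [ 0.0058 -0.0017 -1.    ] gap 0.191 gf 60.0 F [ 0.  -0.  -3.4] j6 -1.85
turn z total 0.004 | shift total [-1.78 15.72 -0.11]
handle top [(array([ 211,  178,   99,  122, 5061], dtype=int32), array([ 0.44741436, -0.002826  ,  0.21037298]), (array([451. ,  -4.8]), 44.8, 70.7, 70.1))]
0.064 [ 386  206  126   25 2076] [0.4878 0.1885 0.0712] (array([489. , 190.8]), 129.0, 16.8, 86.5) 0.0742578965258846
```

step_arm:
  motion:
    - [[0, 0.5, 0], [0, 0, 0.036], 0]
    - [[-0.15, 1, 0], [0, 0, 0], 0]
    - [[-0.15, 1, 0], [0, 0, 0], 0]
    - [[-0.15, 1, 0], [0, 0, 0], 0]
    - [[-0.15, 1, 0], [0, 0, 0], 0]
    - [[-0.15, 1, 0], [0, 0, 0], 0]
    - [[-0.15, 1, 0], [0, 0, 0], 0]
    - [[-0.15, 1, 0], [0, 0, 0], 0]
    - [[-0.15, 1, 0], [0, 0, 0], 0]
    - [[-0.15, 1, 0], [0, 0, 0], 0]

```text
t: 34.65
eef_pos: [0.4978, 0.2342, 0.1817]
orientation: [0.025, 1.0, -0.0, -0.002]
force: [0.5, -0.3, -2.8]
finger_gap: 0.186
grasp_force: 60.0
```

step_arm:
  motion:
    - [[0, 1, 0], [0, 0, 0], 0]
    - [[0, 1, 0], [0, 0, 0], 0]
    - [[0, 0.3, 0], [0, 0, 0], 0]
    - [[0, 0, 0], [0, 0, 0], 0]
    - [[0, 0, 0], [0, 0, 0], 0]

```text
t: 35.15
eef_pos: [0.5015, 0.2899, 0.183]
orientation: [0.025, 1.0, -0.001, -0.001]
force: [0.6, 0.6, -2.3]
finger_gap: 0.188
grasp_force: 60.0
```

Run:
```python
from h import *
go([.5003,.3904,.19],86.8)
s=observe();p,d=read_camera('wrist');c=cam('wrist',s);P=cloud(d,c)
np.savez('w6.npz',p=p,d=d,P=P); cv2.imwrite('pics/w6.png',p)
for lo,hi in [(.064,.08),(.1,.12),(.08,.12)]:
  m=(d>0)&(abs(P[...,0]-.5)<.06)&(P[...,1]>.1)&(P[...,1]<.45)
  for st,q in comps(m&(P[...,2]>lo)&(P[...,2]<hi),P,15): print(lo,st,q.mean(0).round(4),rect(q),q[:,2].max())
```

```text
t 35.1 pos [0.5015 0.2899 0.183 ] yawy 87.1 tiltz [-0.0017 -0.0012 -1.    ] gap 0.188 gf 60.0 F [ 0.6  0.6 -2.3] j6 -1.20
turn z total 0.003 | shift total [ 0.27  4.01 -0.28]
0.064 [ 273  162  118   42 2096] [0.497  0.3644 0.0723] (array([503.4, 358.8]), 39.4, 110.1, 4.0) 0.07997429512762472
0.064 [  91  171  158   19 2521] [0.4884 0.1985 0.0714] (array([489.7, 202.3]), 151.4, 16.5, 86.5) 0.07392265589270358
0.1 [374 186  14  11 129] [0.5006 0.3938 0.1033] (array([500.9, 394.2]), 10.3, 8.8, 88.5) 0.10537424386381372
0.08 [364 178  25  21 438] [0.4994 0.392  0.096 ] (array([501.3, 394.3]), 15.0, 15.0, 86.6) 0.10537424386381372
```

View pics/w6.png

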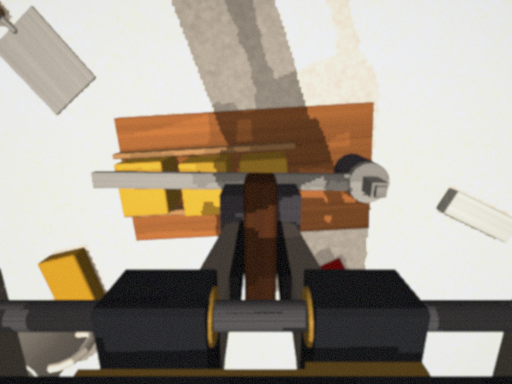

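The wrist view shows the cross-bar held centrally at u≈260 with the hub behind it, and the spindle tip at (380,190). I'll measure the held handle in the same camera, so that biases cancel.

Run:
```python
from h import *
f=np.load('w6.npz');d=f['d'];p=f['p'];m=camera_model('wrist');K=m['intrinsics'];T=m['tool_from_camera']
Q=cloud(d,(K,T[:3,:3],T[:3,3]))  # tool frame
def stat(n,mask):
    q=Q[mask];print(n,mask.sum(),'min',q.min(0).round(4),'max',q.max(0).round(4));return q
v,u=np.indices(d.shape)
bar=(d>0)&(v>170)&(v<290)&(abs(u-260)<22)&(abs(Q[...,2]+.024)<.008)
q=stat('bar',bar);
for lo in np.arange(.0,.045,.008):
    k=q[(q[:,0]>lo)&(q[:,0]<lo+.008)]
    if len(k): print(lo.round(3),np.percentile(k[:,1],[1,99]).round(4),np.median(k[:,2]).round(4))
hub=(d>0)&(v>175)&(v<290)&(abs(u-260)<50)&(abs(Q[...,2]-.005)<.008)
q=stat('hub',hub);print(np.percentile(q[:,1],[1,99]).round(4),np.percentile(q[:,0],[1,99]).round(4),np.median(q[:,2]))
sp=(d>0)&(u>365)&(u<395)&(v>175)&(v<205)
P=f['P'];k=Q[sp&(P[...,2]>.1)];print('tip',k.mean(0).round(4),rect(k))
k=Q[sp&(P[...,2]>.092)&(P[...,2]<.1)];print('shoulder',rect(k))
```

```text
bar 3798 min [-0.0243 -0.0121 -0.032 ] max [ 0.0395  0.011  -0.0161]
0.0 [-0.0091  0.0085] -0.0229
0.008 [-0.0117  0.0105] -0.0229
0.016 [-0.009   0.0085] -0.0228
0.024 [-0.0089  0.0083] -0.0228
0.032 [-0.0088  0.0082] -0.0224
hub 1542 min [ 0.0013 -0.0253 -0.003 ] max [0.0378 0.0247 0.013 ]
[-0.025   0.0245] [0.0033 0.0244] 0.005067813188221221
tip [0.0061 0.1038 0.0796] (array([  6.1, 104.3]), 10.6, 10.0, 5.1)
shoulder (array([  5.3, 104.3]), 14.7, 15.1, 1.4)
```

step_arm:
  motion:
    - [[0.1, 0.6, 0], [0, 0, 0], 0]
    - [[0.1, 0.8, 0], [0, 0, 0], 0]
    - [[0.05, 0.8, 0], [0, 0, 0], 0]
    - [[0, 0, 0], [0, 0, 0], 0]
    - [[0, 0, 0], [0, 0, 0], 0]

```text
t: 35.7
eef_pos: [0.4984, 0.3462, 0.184]
orientation: [0.025, 1.0, -0.0, -0.0]
force: [-0.8, -0.1, -2.9]
finger_gap: 0.188
grasp_force: 60.0
```

```bash
cat > sp.py <<'E'
from h import *
s=observe();p,d=read_camera('wrist');m=camera_model('wrist');K=m['intrinsics'];T=m['tool_from_camera']
Q=cloud(d,(K,T[:3,:3],T[:3,3]));P=cloud(d,cam('wrist',s))
near=(d>0)&(np.hypot(P[...,0]-.501,P[...,1]-.393)<.02)
k=Q[near&(P[...,2]>.1)&(P[...,2]<.112)];print('tip',len(k),rect(k),'world',rect(P[near&(P[...,2]>.1)&(P[...,2]<.112)]))
k=Q[near&(P[...,2]>.0935)&(P[...,2]<.112)];print('tip+shoulder',len(k),rect(k))
go([.501,.393,.19],86.8)
cv2.imwrite('pics/w7.png',p)
pt,dt=read_camera('top');Pt=cloud(dt,cam('top'));n=(np.hypot(Pt[...,0]-.501,Pt[...,1]-.392)<.03)&(Pt[...,2]>.09)&(Pt[...,2]<.115)
print('top',[ (a.round(3),) for a in Pt[n]][:0],rect(Pt[n]) if n.sum()>4 else n.sum())
E
python3 sp.py
```

```text
tip 120 (array([ 1.2, 47.9]), 11.0, 9.5, 0.8) world (array([499.6, 394.1]), 9.5, 11.0, 86.3)
tip+shoulder 266 (array([ 0.1, 48.1]), 13.8, 14.1, 0.0)
t 35.8 pos [0.4985 0.3458 0.184 ] yawy 87.1 tiltz [-1.e-04 -5.e-04 -1.e+00] gap 0.192 gf 60.0 F [-0.2 -1.  -2.8] j6 -1.11
turn z total 0.003 | shift total [ 0.01  1.89 -0.24]
top [] 0
```

step_arm:
  motion:
    - [[0.05, 0.6, 0], [0, 0, 0], 0]
    - [[0, 0.7, 0], [0, 0, 0], 0]
    - [[0, 0.62, 0], [0, 0, 0], 0]
    - [[0, 0, 0.4], [0, 0, 0], 0]
    - [[0, 0, 0.6], [0, 0, 0], 0]
    - [[0, 0, 0.5], [0, 0, 0], 0]
    - [[0, 0, 0.2], [0, 0, 0], 0]
    - [[0, 0, 0], [0, 0, 0], 0]
    - [[0, 0, 0], [0, 0, 0], 0]

```text
t: 36.7
eef_pos: [0.5, 0.3939, 0.1417]
orientation: [0.026, 1.0, 0.0, 0.0]
force: [-0.2, -0.1, -2.5]
finger_gap: 0.191
grasp_force: 60.0
```

Run:
```python
from h import *
go([.499,.394,.1085],86.8)
```

```text
t 36.7 pos [0.5    0.3939 0.1417] yawy 87.1 tiltz [ 2.e-04  1.e-04 -1.e+00] gap 0.191 gf 60.0 F [-0.2 -0.1 -2.5] j6 -1.04
turn z total 0.003 | shift total [0.04 0.   1.33]
```

step_arm:
  motion:
    - [[0.03, 0, 0.1], [0, 0, 0], 0]
    - [[0, 0, 0.15], [0, 0, 0], 0]
    - [[0, 0, 0.15], [0, 0, 0], 0]
    - [[0, 0, 0], [0, 0, 0], 0]

```text
t: 37.1
eef_pos: [0.4992, 0.394, 0.1311]
orientation: [0.025, 1.0, -0.0, 0.0]
force: [1.1, -0.5, -2.7]
finger_gap: 0.188
grasp_force: 60.0
```

step_arm:
  motion:
    - [[0, 0, 0.1], [0, 0, 0], 0]
    - [[0, 0, 0.1], [0, 0, 0], 0]
    - [[0, 0, 0], [0, 0, 0], 0]

```text
t: 37.4
eef_pos: [0.4992, 0.3941, 0.1263]
orientation: [0.025, 1.0, -0.0, 0.0]
force: [2.5, 0.4, -4.0]
finger_gap: 0.193
grasp_force: 60.0
```

step_arm:
  motion:
    - [[0, 0, 0.12], [0, 0, 0], 0]
    - [[0, 0, 0.12], [0, 0, 0], 0]
    - [[0, 0, 0.12], [0, 0, 0], 0]
    - [[0, 0, 0.1], [0, 0, 0], 0]
    - [[0, 0, 0], [0, 0, 0], 0]

```text
t: 37.9
eef_pos: [0.4992, 0.3941, 0.1147]
orientation: [0.025, 1.0, -0.0, 0.0]
force: [2.9, -0.2, -3.3]
finger_gap: 0.188
grasp_force: 60.0
```

step_arm:
  motion:
    - [[0, 0, 0.1], [0, 0, 0], 0]
    - [[0, 0, 0.1], [0, 0, 0], 0]
    - [[0, 0, 0.1], [0, 0, 0], 0]
    - [[0, 0, 0], [0, 0, 0], 0]

```text
t: 38.3
eef_pos: [0.4993, 0.3942, 0.1087]
orientation: [0.025, 1.0, 0.0, 0.0]
force: [0.1, -1.6, 4.4]
finger_gap: 0.191
grasp_force: 60.0
```

step_arm:
  motion:
    - [[0, 0, 0.04], [0, 0, 0.03], 0]
    - [[0, 0, 0], [0, 0, 0.06], 0]
    - [[0, 0, 0], [0, 0, 0.08], 0]
    - [[0, 0, 0], [0, 0, 0.08], 0]
    - [[0, 0, 0], [0, 0, 0.08], 0]
    - [[0, 0, 0], [0, 0, 0], 0]

```text
t: 38.9
eef_pos: [0.5003, 0.3947, 0.1087]
orientation: [0.282, 0.959, 0.001, 0.001]
force: [1.1, -0.3, 6.2]
finger_gap: 0.191
grasp_force: 60.0
```

step_arm:
  motion:
    - [[0, 0, 0], [0, 0, 0.08], 0]
    - [[0, 0, 0], [0, 0, 0.08], 0]
    - [[0, 0, 0], [0, 0, 0.08], 0]
    - [[0, 0, 0], [0, 0, 0.08], 0]
    - [[0, 0, 0], [0, 0, 0.08], 0]
    - [[0, 0, 0], [0, 0, 0.08], 0]
    - [[0, 0, 0], [0, 0, 0.08], 0]
    - [[0, 0, 0], [0, 0, 0.08], 0]
    - [[0, 0, 0], [0, 0, 0], 0]
    - [[0, 0, 0], [0, 0, 0], 0]

```text
t: 39.9
eef_pos: [0.5006, 0.3949, 0.1087]
orientation: [0.708, 0.706, 0.002, 0.001]
force: [2.5, -0.7, 5.2]
finger_gap: 0.194
grasp_force: 60.0
```

Run:
```python
from h import *
go([.499,.394,.1085],0)
s=observe();print(s['ft_torque'])
p,d=read_camera('side');cv2.imwrite('pics/s5.png',cv2.resize(p[90:250,150:350],None,fx=3.5,fy=3.5,interpolation=2));P=cloud(d,cam('side'))
m=(d>0)&(P[...,0]>.2)&(P[...,0]<.48)&(abs(P[...,1]-.39)<.1)&(P[...,2]>.06)&(P[...,2]<.08)
for st,q in comps(m,P,15): print(st,q.mean(0),rect(q))
```

```text
t 39.9 pos [0.5006 0.3949 0.1087] yawy -0.2 tiltz [ 0.0039  0.002  -1.    ] gap 0.194 gf 60.0 F [ 2.5 -0.7  5.2] j6 0.48
turn z total -0.002 | shift total [-0.04 -0.06  0.01]
[-0.01273872 -0.31343872 -0.09807575]
[184 136  63  16 253] [0.3563248  0.36827568 0.07000677] (array([358. , 369.6]), 242.0, 31.6, 6.4)
```

View pics/s5.png

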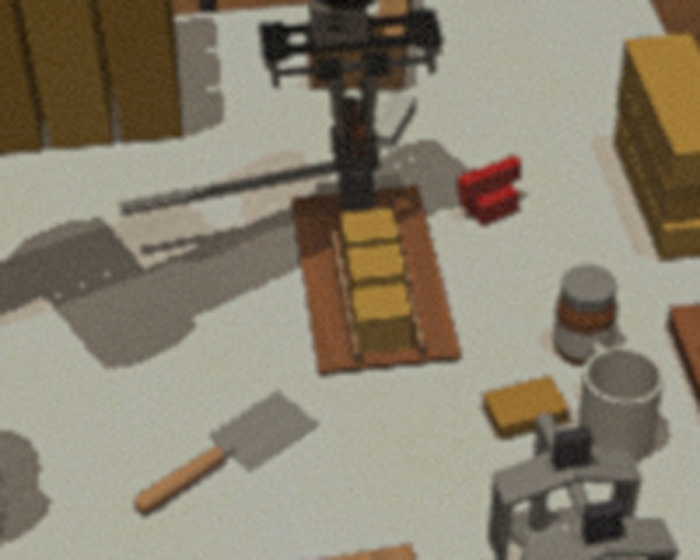

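The keeper has swung towards the robot (arm from (340,165) to (125,208)) about 81–84°; the handle is down on the seat. A little more turn, then release.

step_arm:
  motion:
    - [[0, 0, 0], [0, 0, 0.05], 0]
    - [[0, 0, 0], [0, 0, 0.05], 0]
    - [[0, 0, 0], [0, 0, 0], 0]
    - [[0, 0, 0], [0, 0, 0], 0]
    - [[0, 0, 0], [0, 0, 0], 0.5]
    - [[0, 0, 0], [0, 0, 0], 0.5]
    - [[0, 0, 0], [0, 0, 0], 0.5]
    - [[0, 0, 0], [0, 0, 0], 0.5]
    - [[0, 0, -0.5], [0, 0, 0], 0.5]
    - [[0, 0, -0.8], [0, 0, 0], 0.5]

```text
t: 40.95
eef_pos: [0.4979, 0.3936, 0.1384]
orientation: [0.762, 0.648, -0.002, -0.0]
force: [0.2, -0.2, 0.0]
finger_gap: 0.499
grasp_force: 0.0
```

step_arm:
  motion:
    - [[0, 0, -1], [0, 0, 0], 0.85]
    - [[0, 0, -1], [0, 0, -0.09], 0.85]
    - [[0, 0, -1], [0, 0, -0.09], 0.85]
    - [[0, 0, 0], [0, 0, -0.09], 0.85]
    - [[0, 0, 0], [0, 0, -0.09], 0.85]
    - [[0, 0, 0], [0, 0, -0.09], 0.85]
    - [[0, 0, 0], [0, 0, -0.09], 0.85]
    - [[0, 0, 0], [0, 0, -0.09], 0.85]
    - [[0, 0, 0], [0, 0, -0.09], 0.85]
    - [[0, 0, 0], [0, 0, -0.09], 0.85]

```text
t: 41.95
eef_pos: [0.4991, 0.3942, 0.2151]
orientation: [0.225, 0.974, 0.0, 0.0]
force: [-0.6, 0.0, 0.4]
finger_gap: 0.849
grasp_force: 0.0
```

step_arm:
  motion:
    - [[0, 0, 0], [0, 0, -0.09], 0.85]
    - [[0, 0, 0], [0, 0, -0.09], 0.85]
    - [[0, 0, 0], [0, 0, 0], 0.85]

```text
t: 42.25
eef_pos: [0.4991, 0.3943, 0.2151]
orientation: [0.088, 0.996, 0.0, 0.0]
force: [0.5, -0.0, -0.3]
finger_gap: 0.851
grasp_force: 0.0
```

Run:
```python
from h import *
go([.5,.25,.21],90)
s=observe();p,d=read_camera('wrist');P=cloud(d,cam('wrist',s));cv2.imwrite('pics/w8.png',p)
m=(d>0)&(abs(P[...,0]-.5)<.06)&(P[...,1]>.08)&(P[...,1]<.34)
for st,q in comps(m&(P[...,2]>.054)&(P[...,2]<.066),P,60): print('blk',st,q.mean(0).round(4),rect(q))
m=(d>0)&(np.hypot(P[...,0]-.5,P[...,1]-.394)<.06)
for lo,hi in [(.09,.112),(.122,.145)]:
  for st,q in comps(m&(P[...,2]>lo)&(P[...,2]<hi),P,60): print('handle',st,q.mean(0).round(4),rect(q),np.percentile(q[:,2],[50,99]))
m=(d>0)&(P[...,0]>.2)&(P[...,0]<.47)&(abs(P[...,1]-.39)<.1)&(P[...,2]>.06)&(P[...,2]<.08)
for st,q in comps(m,P,60): print('keeper',st,q.mean(0),rect(q))
p,d=read_camera('top');P=cloud(d,cam('top'))
m=np.zeros(d.shape,bool);m[170:240,155:235]=1
for st,q in comps(m&(P[...,2]>.054)&(P[...,2]<.07),P,12): print('top blk',st,q.mean(0).round(4),rect(q))
```

```text
t 42.2 pos [0.4991 0.3943 0.2151] yawy 79.9 tiltz [ 7.e-04  4.e-04 -1.e+00] gap 0.851 gf 0.0 F [ 0.5 -0.  -0.3] j6 -0.92
turn z total -0.112 | shift total [-0.04 -5.77  0.2 ]
blk [ 148  169   53   54 2042] [0.5021 0.295  0.0596] (array([503.4, 294.2]), 56.4, 48.1, 1.1)
blk [  95  178   56   53 2033] [0.502  0.2347 0.0595] (array([503.1, 233.2]), 56.0, 49.1, 0.3)
blk [  40  185   58   52 2034] [0.499  0.1712 0.0594] (array([500.2, 169.2]), 56.2, 49.4, 0.5)
handle [ 220  162   83   23 1125] [0.4846 0.3969 0.1035] (array([484.9, 396.9]), 77.6, 17.3, 81.1) [0.1036784  0.11133113]
handle [236 207  51   8 359] [0.5223 0.3915 0.1038] (array([522.4, 390.8]), 49.4, 8.0, 81.1) [0.10376692 0.10514845]
handle [ 216  186   90   23 1868] [0.4996 0.3944 0.1308] (array([501. , 393.9]), 79.2, 18.6, 80.9) [0.13137343 0.1330818 ]
keeper [ 216    0   47  155 2567] [0.39284993 0.39277371 0.07160455] (array([396.8, 392.7]), 146.5, 16.0, 0.9)
top blk [168 194  15  18 252] [0.5026 0.2908 0.0591] (array([502.9, 291.1]), 56.1, 47.3, 0.6)
top blk [187 194  15  17 245] [0.5022 0.2294 0.0593] (array([502.7, 229.2]), 47.2, 54.0, 89.5)
top blk [206 194  15  18 254] [0.499  0.1665 0.0596] (array([499.5, 166.9]), 56.0, 46.5, 0.1)
```

Handle fully home (hub top at z 0.1035), keeper at about 90°. The blocks are all upright in the fence; now turn to close across their 56 mm side.

step_arm:
  motion:
    - [[0, 0, 0], [0, 0, 0.088], 1]
    - [[0, 0, 0], [0, 0, 0.088], 1]
    - [[0, 0, 0], [0, 0, 0.088], 1]
    - [[0, 0, 0], [0, 0, 0.088], 1]
    - [[0, 0, 0], [0, 0, 0.088], 1]
    - [[0, 0, 0], [0, 0, 0.088], 1]
    - [[0, 0, 0], [0, 0, 0.088], 1]
    - [[0, 0, 0], [0, 0, 0.088], 1]
    - [[0, 0, 0], [0, 0, 0.088], 1]
    - [[0, 0, 0], [0, 0, 0.088], 1]

```text
t: 43.35
eef_pos: [0.499, 0.3942, 0.2144]
orientation: [0.706, 0.708, 0.0, 0.0]
force: [0.9, 0.6, 1.1]
finger_gap: 1.001
grasp_force: 0.0
```

step_arm:
  motion:
    - [[-0.7, 0, 0], [0, 0, 0], 1]
    - [[-1, 0, 0], [0, 0, 0], 1]
    - [[-1, 0, 0], [0, 0, 0], 1]
    - [[-1, 0, 0], [0, 0, 0], 1]
    - [[-1, 0, 0], [0, 0, 0], 1]
    - [[-1, 0, 0.7], [0, 0, 0], 1]
    - [[-1, 0, 0.8], [0, 0, 0], 1]
    - [[-1, 0, 0.8], [0, 0, 0], 1]
    - [[-1, 0, 0.8], [0, 0, 0], 1]
    - [[0, 0, 0], [0, 0, 0], 1]

```text
t: 44.35
eef_pos: [0.4996, 0.1742, 0.1339]
orientation: [0.705, 0.709, -0.002, -0.001]
force: [-0.8, 0.2, -0.5]
finger_gap: 0.997
grasp_force: 0.0
```

```bash
cat > blk.py <<'E'
from h import *
import sys
s=observe();p,d=read_camera('wrist');P=cloud(d,cam('wrist',s));cv2.imwrite('pics/wb.png',p)
m=(d>0)&(abs(P[...,0]-.5)<.08)&(P[...,1]>.08)&(P[...,1]<.36)
for st,q in comps(m&(P[...,2]>.054)&(P[...,2]<.066),P,60): print('blk',st,rect(q))
p,d=read_camera('top');P=cloud(d,cam('top'))
m=np.zeros(d.shape,bool);m[160:250,140:250]=1
for st,q in comps(m&(P[...,2]>.054)&(P[...,2]<.066),P,12): print('top blk',st,rect(q))
a=list(map(float,sys.argv[1:]));go(a[:3],a[3])
E
python3 blk.py .5 .1685 .034 0.5
```

```text
blk [ 228   11   77   71 5241] (array([503.3, 293.1]), 56.1, 48.3, 1.1)
blk [ 230   99   72   61 4224] (array([503.2, 232. ]), 56.2, 47.5, 0.3)
blk [ 228  177   67   55 3489] (array([500. , 168.4]), 56.1, 48.4, 0.4)
top blk [150 160   7  11  43] (array([633. , 362.6]), 38.2, 16.2, 24.3)
top blk [171 195  12  17 188] (array([501.1, 285.9]), 37.5, 53.2, 89.0)
top blk [216 194   5  17  58] (array([500.5, 150.2]), 53.6, 13.4, 0.4)
top blk [187 203   6   8  41] (array([487.6, 243.4]), 17.9, 23.4, 88.6)
t 44.5 pos [0.5017 0.1767 0.1369] yawy 0.5 tiltz [-1.e-04  5.e-04 -1.e+00] gap 0.995 gf 0.0 F [-0.8  0.3 -0.1] j6 0.10
turn z total 0.000 | shift total [-0.33 -0.07  4.12]
```

step_arm:
  motion:
    - [[-0.33, -0.07, 0], [0, 0, 0], 1]
    - [[0, 0, 0.8], [0, 0, 0], 1]
    - [[0, 0, 0.8], [0, 0, 0], 1]
    - [[0, 0, 0.8], [0, 0, 0], 1]
    - [[0, 0, 0.8], [0, 0, 0], 1]
    - [[0, 0, 0.6], [0, 0, 0], 1]
    - [[0, 0, 0.32], [0, 0, 0], 1]
    - [[0, 0, 0], [0, 0, 0], 1]
    - [[0, 0, 0], [0, 0, 0], 0.3]
    - [[0, 0, 0], [0, 0, 0], 0.3]
  squeeze: 40

```text
t: 45.45
eef_pos: [0.501, 0.1686, 0.0349]
orientation: [0.703, 0.711, 0.001, 0.001]
force: [0.3, -0.0, -0.0]
finger_gap: 0.849
grasp_force: 0.0
```

step_arm:
  motion:
    - [[0, 0, 0], [0, 0, 0], 0.3]
    - [[0, 0, 0], [0, 0, 0], 0.3]
    - [[0, 0, 0], [0, 0, 0], 0.3]
    - [[0, 0, -0.3], [0, 0, 0], 0.3]
    - [[0, 0, -0.8], [0, 0, 0], 0.3]
    - [[0, 0, -1], [0, 0, 0], 0.3]
    - [[0, 0, -1], [0, 0, 0], 0.3]
    - [[0, 0, -1], [0, 0, 0], 0.3]
    - [[0, 0, -0.6], [0, 0, -0.039], 0.3]
    - [[0, 0, 0], [0, 0, 0], 0.3]

```text
t: 46.45
eef_pos: [0.5016, 0.1686, 0.1539]
orientation: [0.681, 0.733, 0.002, 0.002]
force: [0.2, -0.0, -1.8]
finger_gap: 0.604
grasp_force: 40.0
```

Run:
```python
from h import *
a=np.radians(4);X=np.array([np.cos(a),np.sin(a)]);Y=np.array([-np.sin(a),np.cos(a)]);c=np.array([.4378,-.2448])
for k in (-.08,0,.08): print((c-.008*X+k*Y).round(4))
go(np.r_[c-.008*X-.08*Y,.16],4)
```

```text
[ 0.4354 -0.3252]
[ 0.4298 -0.2454]
[ 0.4242 -0.1656]
t 46.5 pos [0.5016 0.1686 0.1539] yawy 4.2 tiltz [ 4.9e-03  5.0e-04 -1.0e+00] gap 0.604 gf 40.0 F [ 0.2 -0.  -1.8] j6 0.02
turn z total 0.002 | shift total [-19.52  -4.02  -0.24]
```

step_arm:
  motion:
    - [[-0.6, -0.2, -0.2], [0, 0, 0], 0.3]
    - [[-1, -0.2, 0], [0, 0, 0], 0.3]
    - [[-1, -0.2, 0], [0, 0, 0], 0.3]
    - [[-1, -0.2, 0], [0, 0, 0], 0.3]
    - [[-1, -0.2, 0], [0, 0, 0], 0.3]
    - [[-1, -0.2, 0], [0, 0, 0], 0.3]
    - [[-1, -0.2, 0], [0, 0, 0], 0.3]
    - [[-1, -0.2, 0], [0, 0, 0], 0.3]
    - [[-1, -0.2, 0], [0, 0, 0], 0.3]
    - [[-1, -0.2, 0], [0, 0, 0], 0.3]

```text
t: 47.45
eef_pos: [0.4658, -0.0759, 0.1548]
orientation: [0.681, 0.732, -0.001, -0.001]
force: [0.6, 0.4, -2.0]
finger_gap: 0.606
grasp_force: 40.0
```

step_arm:
  motion:
    - [[-1, -0.2, 0], [0, 0, 0], 0.3]
    - [[-1, -0.2, 0], [0, 0, 0], 0.3]
    - [[-1, -0.2, 0], [0, 0, 0], 0.3]
    - [[-1, -0.2, 0], [0, 0, 0], 0.3]
    - [[-1, -0.2, 0], [0, 0, 0], 0.3]
    - [[-1, -0.2, 0], [0, 0, 0], 0.3]
    - [[-1, -0.2, 0], [0, 0, 0], 0.3]
    - [[-1, -0.2, 0], [0, 0, 0], 0.3]
    - [[-1, -0.2, 0], [0, 0, 0], 0.3]
    - [[-0.9, -0.2, 0], [0, 0, 0], 0.3]

```text
t: 48.45
eef_pos: [0.434, -0.326, 0.1546]
orientation: [0.681, 0.732, -0.0, -0.002]
force: [0.6, -0.6, -0.9]
finger_gap: 0.611
grasp_force: 40.0
```

step_arm:
  motion:
    - [[-0.3, 0, 0], [0, 0, 0], 0.3]
    - [[0, 0, 0], [0, 0, 0], 0.3]
    - [[0, 0, 0], [0, 0, 0], 0.3]

```text
t: 48.75
eef_pos: [0.4361, -0.3315, 0.1555]
orientation: [0.681, 0.732, 0.0, -0.001]
force: [-0.4, 0.6, -0.8]
finger_gap: 0.603
grasp_force: 40.0
```

Run:
```python
from h import *
go([.4354,-.3252,.043],4)
s=observe();p,d=read_camera('wrist');P=cloud(d,cam('wrist',s));cv2.imwrite('pics/w9.png',p)
m=(d>0)&(P[...,0]<.56)&(P[...,1]<-.05)
for st,q in comps(m&(P[...,2]>.012)&(P[...,2]<.025),P,300): print('board',st,rect(q),q[:,:2].min(0),q[:,:2].max(0))
```

```text
t 48.8 pos [ 0.4361 -0.3315  0.1555] yawy 4.2 tiltz [-9.0e-04  1.6e-03 -1.0e+00] gap 0.603 gf 40.0 F [-0.4  0.6 -0.8] j6 -0.94
turn z total 0.002 | shift total [ 0.26 -0.01  4.5 ]
board [  204     0   132   215 23389] (array([ 440. , -264.5]), 120.4, 205.8, 4.0) [ 0.37296888 -0.3634492 ] [ 0.50670375 -0.15785887]
board [ 96  62  40  55 313] (array([ 290.3, -253.8]), 55.0, 20.9, 70.3) [ 0.27120582 -0.27620628] [ 0.30620208 -0.22431984]
```

step_arm:
  motion:
    - [[0.26, 0, 0], [0, 0, 0], 0.3]
    - [[0, 0, 0.8], [0, 0, 0], 0.3]
    - [[0, 0, 0.8], [0, 0, 0], 0.3]
    - [[0, 0, 0.8], [0, 0, 0], 0.3]
    - [[0, 0, 0.8], [0, 0, 0], 0.3]
    - [[0, 0, 0.5], [0, 0, 0], 0.3]
    - [[0, 0, 0.3], [0, 0, 0], 0.3]
    - [[0, 0, 0.2], [0, 0, 0], 0.3]
    - [[0, 0, 0.1], [0, 0, 0], 0.3]
    - [[0, 0, 0], [0, 0, 0], 0.3]

```text
t: 49.8
eef_pos: [0.4362, -0.3263, 0.0489]
orientation: [0.681, 0.733, -0.0, 0.0]
force: [0.3, -0.1, -1.5]
finger_gap: 0.61
grasp_force: 40.0
```

step_arm:
  motion:
    - [[0, 0, 0.1], [0, 0, 0], 0.3]
    - [[0, 0, 0.05], [0, 0, 0], 0.3]
    - [[0, 0, 0], [0, 0, 0], 0.3]

```text
t: 50.1
eef_pos: [0.436, -0.3262, 0.0449]
orientation: [0.681, 0.733, -0.0, 0.0]
force: [-0.5, -0.1, -1.4]
finger_gap: 0.608
grasp_force: 40.0
```

step_arm:
  motion:
    - [[0, 0, 0.05], [0, 0, 0], 0.3]
    - [[0, 0, 0.04], [0, 0, 0], 0.3]
    - [[0, 0, 0.02], [0, 0, 0], 0.3]
    - [[0, 0, 0], [0, 0, 0], 0.3]

```text
t: 50.5
eef_pos: [0.436, -0.3261, 0.0421]
orientation: [0.681, 0.733, 0.0, -0.0]
force: [-0.1, 1.3, -1.9]
finger_gap: 0.608
grasp_force: 40.0
```

step_arm:
  motion:
    - [[0, 0, 0.04], [0, 0, 0], 0.3]
    - [[0, 0, 0], [0, 0, 0], 0.3]

```text
t: 50.7
eef_pos: [0.4361, -0.3262, 0.0419]
orientation: [0.681, 0.733, -0.0, -0.0]
force: [-2.2, 1.6, 4.4]
finger_gap: 0.607
grasp_force: 40.0
```

step_arm:
  motion:
    - [[0, 0, 0], [0, 0, 0], 0.85]
    - [[0, 0, 0], [0, 0, 0], 0.85]
    - [[0, 0, 0], [0, 0, 0], 0.85]
    - [[0, 0, -0.5], [0, 0, 0], 0.85]
    - [[0, 0, -0.8], [0, 0, 0], 0.85]
    - [[0, 0, -1], [0, 0, 0], 0.85]
    - [[0, 0, -1], [0, 0, 0], 0.85]
    - [[0, 0, -1], [0, 0, 0.04], 1]
    - [[0.7, 0.15, 0], [0, 0, 0], 1]
    - [[1, 0.15, 0], [0, 0, 0], 1]

```text
t: 51.7
eef_pos: [0.4435, -0.2835, 0.1496]
orientation: [0.704, 0.711, 0.0, 0.001]
force: [-0.3, 1.1, -0.0]
finger_gap: 1.002
grasp_force: 0.0
```

step_arm:
  motion:
    - [[1, 0.15, 0], [0, 0, 0], 1]
    - [[1, 0.15, 0], [0, 0, 0], 1]
    - [[1, 0.15, 0], [0, 0, 0], 1]
    - [[1, 0.15, 0], [0, 0, 0], 1]
    - [[1, 0.15, 0], [0, 0, 0], 1]
    - [[1, 0.15, 0], [0, 0, 0], 1]
    - [[1, 0.15, 0], [0, 0, 0], 1]
    - [[1, 0.15, 0], [0, 0, 0], 1]
    - [[1, 0.15, 0], [0, 0, 0], 1]
    - [[1, 0.15, 0], [0, 0, 0], 1]

```text
t: 52.7
eef_pos: [0.4771, -0.031, 0.1478]
orientation: [0.703, 0.711, -0.0, -0.001]
force: [-0.1, -0.2, -0.1]
finger_gap: 0.999
grasp_force: 0.0
```

step_arm:
  motion:
    - [[1, 0.1, 0], [0, 0, 0], 1]
    - [[1, 0.1, 0], [0, 0, 0], 1]
    - [[1, 0.1, 0], [0, 0, 0], 1]
    - [[1, 0.1, 0], [0, 0, 0], 1]
    - [[1, 0.1, 0], [0, 0, 0], 1]
    - [[1, 0.1, 0], [0, 0, 0], 1]
    - [[1, 0.1, 0], [0, 0, 0], 1]
    - [[1, 0.1, 0], [0, 0, 0], 1]
    - [[0.9, 0.1, 0], [0, 0, 0], 1]
    - [[0, 0, 0], [0, 0, 0], 1]

```text
t: 53.7
eef_pos: [0.4968, 0.1922, 0.1478]
orientation: [0.702, 0.712, -0.0, -0.001]
force: [-0.1, -0.3, -0.1]
finger_gap: 1.001
grasp_force: 0.0
```

```bash
python3 blk.py .5032 .2315 .034 0.5
```

```text
blk [ 235   43   71   63 4325] (array([503.2, 293. ]), 56.1, 47.2, 1.0)
blk [ 236  121   66   57 3576] (array([503.2, 232.4]), 47.9, 56.0, 89.5)
top blk [168 196  15  16 199] (array([499.5, 290.9]), 49.6, 47.4, 0.4)
top blk [190 209  10   2  14] (array([477.8, 226.6]), 29.0, 3.9, 89.0)
t 53.8 pos [0.4971 0.1898 0.1479] yawy 0.7 tiltz [-1.4e-03 -6.0e-04 -1.0e+00] gap 1.000 gf 0.0 F [ 0.1 -0.1  0.7] j6 0.13
turn z total 0.002 | shift total [1.66 0.26 4.56]
```

step_arm:
  motion:
    - [[0.83, 0.13, 0], [0, 0, 0], 1]
    - [[0.83, 0.13, 0.3], [0, 0, 0], 1]
    - [[0, 0, 0.8], [0, 0, 0], 1]
    - [[0, 0, 0.8], [0, 0, 0], 1]
    - [[0, 0, 0.8], [0, 0, 0], 1]
    - [[0, 0, 0.8], [0, 0, 0], 1]
    - [[0, 0, 0.7], [0, 0, 0], 1]
    - [[0, 0, 0.36], [0, 0, 0], 1]
    - [[0, 0, 0], [0, 0, 0], 1]
    - [[0, 0, 0], [0, 0, 0], 0.3]

```text
t: 54.8
eef_pos: [0.5046, 0.2308, 0.0352]
orientation: [0.704, 0.711, 0.0, 0.0]
force: [0.2, -0.5, 0.6]
finger_gap: 0.937
grasp_force: 0.0
```

step_arm:
  motion:
    - [[0, 0, 0], [0, 0, 0], 0.3]
    - [[0, 0, 0], [0, 0, 0], 0.3]
    - [[0, 0, 0], [0, 0, 0], 0.3]
    - [[0, 0, 0], [0, 0, 0], 0.3]

```text
t: 55.2
eef_pos: [0.5042, 0.2312, 0.035]
orientation: [0.703, 0.711, 0.0, 0.0]
force: [-0.3, 0.5, 3.5]
finger_gap: 0.606
grasp_force: 40.0
```

step_arm:
  motion:
    - [[0, 0, -0.3], [0, 0, 0], 0.3]
    - [[0, 0, -0.8], [0, 0, 0], 0.3]
    - [[0, 0, -1], [0, 0, 0], 0.3]
    - [[0, 0, -1], [0, 0, 0], 0.3]
    - [[0, 0, -1], [0, 0, 0], 0.3]
    - [[0, 0, -0.8], [0, 0, -0.037], 0.3]
    - [[0, 0, 0], [0, 0, 0], 0.3]

```text
t: 55.9
eef_pos: [0.5063, 0.2317, 0.1606]
orientation: [0.682, 0.731, 0.003, 0.002]
force: [0.1, -0.0, -2.2]
finger_gap: 0.604
grasp_force: 40.0
```

Run:
```python
from h import *
go([.4298,-.2454,.16],4)
```

```text
t 55.9 pos [0.5063 0.2317 0.1606] yawy 3.9 tiltz [ 0.0064  0.0014 -1.    ] gap 0.604 gf 40.0 F [ 0.1 -0.  -2.2] j6 0.14
turn z total -0.001 | shift total [-18.82  -4.38   0.03]
```

step_arm:
  motion:
    - [[-0.6, -0.2, 0], [0, 0, 0], 0.3]
    - [[-1, -0.23, 0], [0, 0, 0], 0.3]
    - [[-1, -0.23, 0], [0, 0, 0], 0.3]
    - [[-1, -0.23, 0], [0, 0, 0], 0.3]
    - [[-1, -0.23, 0], [0, 0, 0], 0.3]
    - [[-1, -0.23, 0], [0, 0, 0], 0.3]
    - [[-1, -0.23, 0], [0, 0, 0], 0.3]
    - [[-1, -0.23, 0], [0, 0, 0], 0.3]
    - [[-1, -0.23, 0], [0, 0, 0], 0.3]
    - [[-1, -0.23, 0], [0, 0, 0], 0.3]

```text
t: 56.9
eef_pos: [0.4618, -0.0135, 0.155]
orientation: [0.683, 0.73, -0.001, -0.002]
force: [-0.0, 0.2, -1.7]
finger_gap: 0.605
grasp_force: 40.0
```

step_arm:
  motion:
    - [[-1, -0.23, 0], [0, 0, 0], 0.3]
    - [[-1, -0.23, 0], [0, 0, 0], 0.3]
    - [[-1, -0.23, 0], [0, 0, 0], 0.3]
    - [[-1, -0.23, 0], [0, 0, 0], 0.3]
    - [[-1, -0.23, 0], [0, 0, 0], 0.3]
    - [[-1, -0.23, 0], [0, 0, 0], 0.3]
    - [[-1, -0.23, 0], [0, 0, 0], 0.3]
    - [[-1, -0.23, 0], [0, 0, 0], 0.3]
    - [[-0.8, -0.23, 0], [0, 0, 0], 0.3]
    - [[-0.3, 0, 0], [0, 0, 0], 0.3]

```text
t: 57.9
eef_pos: [0.4259, -0.2438, 0.1553]
orientation: [0.684, 0.73, -0.0, -0.002]
force: [-0.5, -0.6, -2.4]
finger_gap: 0.607
grasp_force: 40.0
```

```bash
cat > brd.py <<'E'
from h import *
import sys
a=list(map(float,sys.argv[1:]));go(a[:3],a[3])
s=observe();p,d=read_camera('wrist');P=cloud(d,cam('wrist',s))
p2,d2=read_camera('side');P2=cloud(d2,cam('side'))
for n,P,d in (('w',P,d),('side',P2,d2)):
  m=(d>0)&(P[...,0]<.54)&(P[...,0]>.34)&(P[...,1]<-.08)&(P[...,1]>-.42)
  for st,q in comps(m&(P[...,2]>.061)&(P[...,2]<.075),P,40): print(n,st,rect(q))
E
python3 brd.py .4298 -.2454 .044 4
```

```text
t 57.9 pos [ 0.4259 -0.2438  0.1553] yawy 3.7 tiltz [-0.0028  0.0017 -1.    ] gap 0.607 gf 40.0 F [-0.5 -0.6 -2.4] j6 -0.83
turn z total -0.003 | shift total [-0.07  0.15  4.45]
w [238 290  57   9 484] (array([ 438.2, -345. ]), 55.3, 10.9, 4.2)
side [248 286  23  19 323] (array([ 436.4, -326. ]), 56.3, 50.9, 4.5)
```

step_arm:
  motion:
    - [[-0.07, 0.15, 0], [0, 0, 0], 0.3]
    - [[0, 0, 0.8], [0, 0, 0], 0.3]
    - [[0, 0, 0.8], [0, 0, 0], 0.3]
    - [[0, 0, 0.8], [0, 0, 0], 0.3]
    - [[0, 0, 0.8], [0, 0, 0], 0.3]
    - [[0, 0, 0.5], [0, 0, 0], 0.3]
    - [[0, 0, 0.3], [0, 0, 0], 0.3]
    - [[0, 0, 0.2], [0, 0, 0], 0.3]
    - [[0, 0, 0.1], [0, 0, 0], 0.3]
    - [[0, 0, 0], [0, 0, 0], 0.3]

```text
t: 59.0
eef_pos: [0.4321, -0.2444, 0.0499]
orientation: [0.682, 0.731, -0.0, 0.0]
force: [-0.9, 0.3, -2.0]
finger_gap: 0.604
grasp_force: 40.0
```

step_arm:
  motion:
    - [[0, 0, 0.08], [0, 0, 0], 0.3]
    - [[0, 0, 0.08], [0, 0, 0], 0.3]
    - [[0, 0, 0.04], [0, 0, 0], 0.3]
    - [[0, 0, 0], [0, 0, 0], 0.3]

```text
t: 59.4
eef_pos: [0.4317, -0.2442, 0.0445]
orientation: [0.682, 0.731, 0.0, -0.0]
force: [0.0, 0.2, -2.4]
finger_gap: 0.609
grasp_force: 40.0
```

step_arm:
  motion:
    - [[0, 0, 0.05], [0, 0, 0], 0.3]
    - [[0, 0, 0.04], [0, 0, 0], 0.3]
    - [[0, 0, 0], [0, 0, 0], 0.3]
    - [[0, 0, 0], [0, 0, 0], 0.3]

```text
t: 59.8
eef_pos: [0.4319, -0.2444, 0.0429]
orientation: [0.682, 0.731, -0.0, 0.0]
force: [-1.8, 2.1, 6.0]
finger_gap: 0.605
grasp_force: 40.0
```

step_arm:
  motion:
    - [[0, 0, 0], [0, 0, 0], 0.85]
    - [[0, 0, 0], [0, 0, 0], 0.85]
    - [[0, 0, 0], [0, 0, 0], 0.85]
    - [[0, 0, -0.5], [0, 0, 0], 0.85]
    - [[0, 0, -0.8], [0, 0, 0], 0.85]
    - [[0, 0, -1], [0, 0, 0], 0.85]
    - [[0, 0, -1], [0, 0, 0], 0.85]
    - [[0, 0, -1], [0, 0, 0.03], 1]
    - [[0.7, 0.15, 0], [0, 0, 0], 1]
    - [[1, 0.15, 0], [0, 0, 0], 1]

```text
t: 60.8
eef_pos: [0.4393, -0.2025, 0.1521]
orientation: [0.7, 0.714, 0.0, 0.002]
force: [0.5, -0.0, 0.1]
finger_gap: 0.999
grasp_force: 0.0
```

step_arm:
  motion:
    - [[1, 0.13, 0], [0, 0, 0], 1]
    - [[1, 0.13, 0], [0, 0, 0], 1]
    - [[1, 0.13, 0], [0, 0, 0], 1]
    - [[1, 0.13, 0], [0, 0, 0], 1]
    - [[1, 0.13, 0], [0, 0, 0], 1]
    - [[1, 0.13, 0], [0, 0, 0], 1]
    - [[1, 0.13, 0], [0, 0, 0], 1]
    - [[1, 0.13, 0], [0, 0, 0], 1]
    - [[1, 0.13, 0], [0, 0, 0], 1]
    - [[1, 0.13, 0], [0, 0, 0], 1]

```text
t: 61.8
eef_pos: [0.4658, 0.0501, 0.1508]
orientation: [0.699, 0.715, 0.0, 0.001]
force: [1.1, -0.5, 1.3]
finger_gap: 0.999
grasp_force: 0.0
```

step_arm:
  motion:
    - [[1, 0.13, 0], [0, 0, 0], 1]
    - [[1, 0.13, 0], [0, 0, 0], 1]
    - [[1, 0.13, 0], [0, 0, 0], 1]
    - [[1, 0.13, 0], [0, 0, 0], 1]
    - [[1, 0.13, 0], [0, 0, 0], 1]
    - [[1, 0.13, 0], [0, 0, 0], 1]
    - [[1, 0.13, 0], [0, 0, 0], 1]
    - [[0.7, 0.13, 0], [0, 0, 0], 1]
    - [[0, 0, 0], [0, 0, 0], 1]
    - [[0, 0, 0], [0, 0, 0], 1]

```text
t: 62.8
eef_pos: [0.4874, 0.2419, 0.1504]
orientation: [0.699, 0.715, 0.0, 0.0]
force: [0.2, -0.2, -0.1]
finger_gap: 0.998
grasp_force: 0.0
```

```bash
python3 blk.py .5032 .2925 .034 1
```

```text
blk [ 247  108   67   57 3657] (array([503.4, 293. ]), 56.1, 48.0, 1.3)
t 62.9 pos [0.4874 0.2413 0.1501] yawy 1.2 tiltz [ 1.e-04 -3.e-04 -1.e+00] gap 1.002 gf 0.0 F [-1.   0.5 -0.5] j6 0.22
turn z total 0.002 | shift total [2.04 0.67 4.64]
```

step_arm:
  motion:
    - [[0.7, 0.25, 0], [0, 0, 0], 1]
    - [[0.7, 0.25, 0], [0, 0, 0], 1]
    - [[0.64, 0.17, 0.3], [0, 0, 0], 1]
    - [[0, 0, 0.8], [0, 0, 0], 1]
    - [[0, 0, 0.8], [0, 0, 0], 1]
    - [[0, 0, 0.8], [0, 0, 0], 1]
    - [[0, 0, 0.6], [0, 0, 0], 1]
    - [[0, 0, 0], [0, 0, 0], 1]

```text
t: 63.7
eef_pos: [0.5014, 0.2921, 0.065]
orientation: [0.7, 0.714, -0.002, -0.001]
force: [-0.9, -0.5, -0.4]
finger_gap: 1.0
grasp_force: 0.0
```

Run:
```python
from h import *
go([.5035,.2925,.034],1)
```

```text
t 63.7 pos [0.5014 0.2921 0.065 ] yawy 1.2 tiltz [-0.0045 -0.0016 -1.    ] gap 1.000 gf 0.0 F [-0.9 -0.5 -0.4] j6 0.30
turn z total 0.002 | shift total [0.01 0.09 1.24]
```

step_arm:
  motion:
    - [[0, 0.05, 0.4], [0, 0, 0], 1]
    - [[0, 0, 0.4], [0, 0, 0], 1]
    - [[0, 0, 0.25], [0, 0, 0], 1]
    - [[0, 0, 0.15], [0, 0, 0], 1]
    - [[0, 0, 0], [0, 0, 0], 1]
    - [[0, 0, 0], [0, 0, 0], 0.3]
    - [[0, 0, 0], [0, 0, 0], 0.3]
    - [[0, 0, 0], [0, 0, 0], 0.3]
    - [[0, 0, 0], [0, 0, 0], 0.3]
    - [[0, 0, 0], [0, 0, 0], 0.3]

```text
t: 64.7
eef_pos: [0.5043, 0.2935, 0.0375]
orientation: [0.699, 0.715, 0.0, -0.0]
force: [-0.8, -0.0, 1.8]
finger_gap: 0.606
grasp_force: 40.0
```

step_arm:
  motion:
    - [[0, 0, -0.3], [0, 0, 0], 0.3]
    - [[0, 0, -0.8], [0, 0, 0], 0.3]
    - [[0, 0, -1], [0, 0, 0], 0.3]
    - [[0, 0, -1], [0, 0, 0], 0.3]
    - [[0, 0, -1], [0, 0, 0], 0.3]
    - [[0, 0, -0.8], [0, 0, -0.03], 0.3]
    - [[0, 0, 0], [0, 0, 0], 0.3]

```text
t: 65.4
eef_pos: [0.5064, 0.2942, 0.1636]
orientation: [0.682, 0.731, 0.003, 0.002]
force: [-0.5, 0.4, -1.8]
finger_gap: 0.608
grasp_force: 40.0
```

Run:
```python
from h import *
go([.4242,-.1656,.16],4)
```

```text
t 65.4 pos [0.5064 0.2942 0.1636] yawy 3.9 tiltz [ 0.0065  0.0021 -1.    ] gap 0.608 gf 40.0 F [-0.5  0.4 -1.8] j6 0.25
turn z total -0.001 | shift total [-18.12  -4.56   0.15]
```

step_arm:
  motion:
    - [[-0.6, -0.25, 0], [0, 0, 0], 0.3]
    - [[-1, -0.25, 0], [0, 0, 0], 0.3]
    - [[-1, -0.25, 0], [0, 0, 0], 0.3]
    - [[-1, -0.25, 0], [0, 0, 0], 0.3]
    - [[-1, -0.25, 0], [0, 0, 0], 0.3]
    - [[-1, -0.25, 0], [0, 0, 0], 0.3]
    - [[-1, -0.25, 0], [0, 0, 0], 0.3]
    - [[-1, -0.25, 0], [0, 0, 0], 0.3]
    - [[-1, -0.25, 0], [0, 0, 0], 0.3]
    - [[-1, -0.25, 0], [0, 0, 0], 0.3]

```text
t: 66.4
eef_pos: [0.4572, 0.0489, 0.1585]
orientation: [0.683, 0.731, -0.001, -0.001]
force: [-0.6, -0.4, -1.9]
finger_gap: 0.607
grasp_force: 40.0
```

step_arm:
  motion:
    - [[-1, -0.25, 0], [0, 0, 0], 0.3]
    - [[-1, -0.25, 0], [0, 0, 0], 0.3]
    - [[-1, -0.25, 0], [0, 0, 0], 0.3]
    - [[-1, -0.25, 0], [0, 0, 0], 0.3]
    - [[-1, -0.25, 0], [0, 0, 0], 0.3]
    - [[-1, -0.2, 0], [0, 0, 0], 0.3]
    - [[-1, -0.2, 0], [0, 0, 0], 0.3]
    - [[-0.8, -0.1, 0], [0, 0, 0], 0.3]
    - [[-0.5, 0, 0], [0, 0, 0], 0.3]
    - [[0, 0, 0], [0, 0, 0], 0.3]

```text
t: 67.4
eef_pos: [0.4286, -0.161, 0.1591]
orientation: [0.683, 0.73, -0.0, -0.001]
force: [-0.3, -0.2, -1.5]
finger_gap: 0.603
grasp_force: 40.0
```

```bash
python3 brd.py .4242 -.1656 .0455 4
```

```text
t 67.4 pos [ 0.4286 -0.161   0.1591] yawy 3.8 tiltz [-9.e-04  6.e-04 -1.e+00] gap 0.603 gf 40.0 F [-0.3 -0.2 -1.5] j6 -0.69
turn z total -0.002 | shift total [-0.17 -0.19  4.54]
w [231 290  56   5 278] (array([ 433.9, -263.2]), 55.2, 6.6, 3.8)
w [ 231  333   53   30 1552] (array([ 436.7, -331.1]), 55.6, 40.1, 4.5)
side [244 263  21  18 281] (array([ 432.3, -243. ]), 55.9, 51.3, 3.3)
side [248 286  23  19 323] (array([ 436.2, -325.7]), 56.5, 51.3, 4.3)
```

step_arm:
  motion:
    - [[-0.17, -0.19, 0], [0, 0, 0], 0.3]
    - [[0, 0, 0.8], [0, 0, 0], 0.3]
    - [[0, 0, 0.8], [0, 0, 0], 0.3]
    - [[0, 0, 0.8], [0, 0, 0], 0.3]
    - [[0, 0, 0.8], [0, 0, 0], 0.3]
    - [[0, 0, 0.5], [0, 0, 0], 0.3]
    - [[0, 0, 0.3], [0, 0, 0], 0.3]
    - [[0, 0, 0.2], [0, 0, 0], 0.3]
    - [[0, 0, 0.1], [0, 0, 0], 0.3]
    - [[0, 0, 0], [0, 0, 0], 0.3]

```text
t: 68.5
eef_pos: [0.4248, -0.165, 0.0526]
orientation: [0.682, 0.731, 0.0, 0.0]
force: [0.3, -0.2, -1.0]
finger_gap: 0.603
grasp_force: 40.0
```

step_arm:
  motion:
    - [[0, 0, 0.08], [0, 0, 0], 0.3]
    - [[0, 0, 0.08], [0, 0, 0], 0.3]
    - [[0, 0, 0.04], [0, 0, 0], 0.3]
    - [[0, 0, 0], [0, 0, 0], 0.3]

```text
t: 68.9
eef_pos: [0.4244, -0.1648, 0.0473]
orientation: [0.682, 0.731, -0.0, -0.0]
force: [-0.1, 0.3, -2.3]
finger_gap: 0.606
grasp_force: 40.0
```

step_arm:
  motion:
    - [[0, 0, 0.04], [0, 0, 0], 0.3]
    - [[0, 0, 0.04], [0, 0, 0], 0.3]
    - [[0, 0, 0], [0, 0, 0], 0.3]
    - [[0, 0, 0], [0, 0, 0], 0.3]

```text
t: 69.3
eef_pos: [0.4246, -0.1649, 0.0455]
orientation: [0.682, 0.731, 0.0, 0.0]
force: [-0.3, -0.1, -0.6]
finger_gap: 0.609
grasp_force: 40.0
```

Just at contact; a touch lower, release, rise and move clear.

step_arm:
  motion:
    - [[0, 0, 0.03], [0, 0, 0], 0.3]
    - [[0, 0, 0], [0, 0, 0], 0.3]
    - [[0, 0, 0], [0, 0, 0], 0.85]
    - [[0, 0, 0], [0, 0, 0], 0.85]
    - [[0, 0, 0], [0, 0, 0], 0.85]
    - [[0, 0, -0.5], [0, 0, 0], 0.85]
    - [[0, 0, -0.8], [0, 0, 0], 0.85]
    - [[0, 0, -1], [0, 0, 0], 0.85]
    - [[0, 0, -1], [0, 0, 0], 0.85]
    - [[0, 0, -1], [0, 0, 0], 0.85]

```text
t: 70.3
eef_pos: [0.4246, -0.1649, 0.154]
orientation: [0.682, 0.731, 0.0, 0.0]
force: [1.0, 0.1, 0.4]
finger_gap: 0.851
grasp_force: 0.0
```

step_arm:
  motion:
    - [[0.5, -0.2, -1], [0, 0, 0], 0.85]
    - [[1, -0.2, -1], [0, 0, 0], 0.85]
    - [[1, -0.2, -0.5], [0, 0, 0], 0.85]
    - [[1, -0.2, 0], [0, 0, 0], 0.85]
    - [[1, -0.2, 0], [0, 0, 0], 0.85]
    - [[1, -0.2, 0], [0, 0, 0], 0.85]
    - [[1, -0.2, 0], [0, 0, 0], 0.85]
    - [[1, -0.2, 0], [0, 0, 0], 0.85]
    - [[0.5, 0, 0], [0, 0, 0], 0.85]
    - [[0, 0, 0], [0, 0, 0], 0.85]

```text
t: 71.3
eef_pos: [0.3707, 0.0331, 0.2154]
orientation: [0.682, 0.732, 0.0, 0.0]
force: [0.4, -0.0, -0.9]
finger_gap: 0.853
grasp_force: 0.0
```

```bash
python3 brd.py .4242 -.1656 .0455 4
python3 - <<'E'
from h import *
a,d=read_camera('side');b,dt=read_camera('top');P=cloud(dt,cam('top'))
for st,q in comps((dt>0)&(abs(P[...,0]-.62)<.06)&(P[...,1]<-.08)&(P[...,1]>-.41)&(P[...,2]>.19)&(P[...,2]<.21),P,8): print('tab',q.mean(0).round(3),rect(q))
cv2.imwrite('pics/end.png',np.hstack([cv2.resize(a[100:350,150:400],(400,400)),cv2.resize(b[120:250,270:400],(400,400))]))
E
```

```text
t 71.3 pos [0.3707 0.0331 0.2154] yawy 4.1 tiltz [ 1.2e-03 -1.0e-04 -1.0e+00] gap 0.853 gf 0.0 F [ 0.4 -0.  -0.9] j6 -0.31
turn z total 0.001 | shift total [-8.08  1.58  6.8 ]
w [270 333  44  16 693] (array([ 426.4, -175.3]), 55.4, 25.6, 4.5)
w [271 364  42   5 174] (array([ 431.1, -219.6]), 54.8, 3.2, 3.5)
side [238 243  21  16 244] (array([ 425.3, -165.5]), 56.0, 51.8, 4.1)
side [244 263  21  18 278] (array([ 432.4, -242.7]), 55.8, 50.2, 2.8)
side [248 286  23  20 323] (array([ 436.1, -325.5]), 56.0, 50.8, 5.2)
tab [ 0.627 -0.325  0.198] (array([ 628. , -325.3]), 29.4, 15.1, 6.8)
tab [ 0.621 -0.247  0.198] (array([ 621.9, -248.5]), 28.7, 14.1, 4.1)
tab [ 0.615 -0.167  0.198] (array([ 615.2, -167.8]), 29.7, 13.9, 5.6)
```

View pics/end.png

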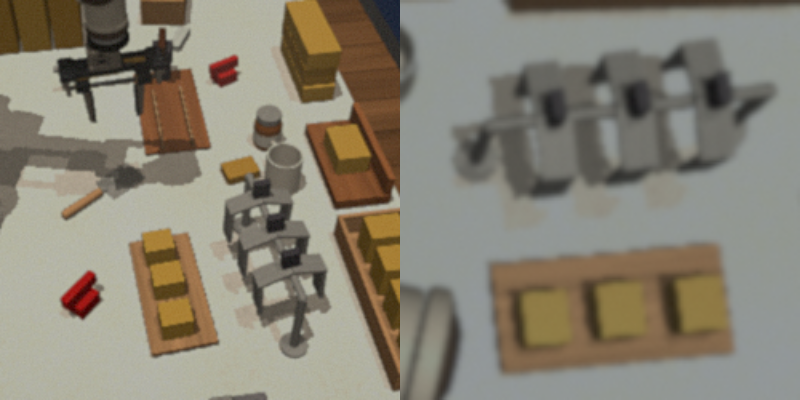

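All three clamps hang at tab height 0.198, spaced along the bar, and three upright blocks stand on the board. Last check of handle and keeper, then hand in.

Run:
```python
from h import *
p,d=read_camera('top');P=cloud(d,cam('top'))
m=(d>0)&(np.hypot(P[...,0]-.5,P[...,1]-.392)<.06)
ok=[]
for st,q in comps(m&(P[...,2]>.122)&(P[...,2]<.14),P,8): print('bar',q.mean(0).round(3),rect(q)); ok.append(abs(np.median(q[:,2])-.132)<.006)
m=(d>0)&(P[...,0]>.22)&(P[...,0]<.46)&(abs(P[...,1]-.39)<.06)&(P[...,2]>.06)&(P[...,2]<.085)
for st,q in comps(m,P,15): print('keeper',rect(q))
if ok and all(ok): print(close_job())
```

```text
bar [0.5   0.39  0.131] (array([500.6, 391.4]), 78.9, 18.4, 80.8)
keeper (array([346.3, 389.5]), 225.9, 18.3, 0.8)
the job is handed in; nothing more can be done
None
```

The job is handed in: the last camera check showed three clamps hung on the rail, the handle home on the spindle with the keeper turned about 90°, and three soap blocks upright and spaced apart on the curing board.

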